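# Put the loaded instrument box away

### The arm

A 7-joint arm with a two-finger parallel gripper is mounted at the origin on the work surface. World frame = base frame: x ahead of the robot, y to its left, z up, the work surface at z = 0. Lengths are in m, angles in degrees, forces in N, time in s.
With the tool pointing down it reaches from about 0.425 to 0.875 m from the base axis. Payload 4.7 kg.
Tool frame: the origin (TCP) lies on the front face of the gripper's body, between the roots of the fingers; the fingertips stand 70 mm ahead of it and the grasp point (between the pads) lies 51 mm ahead of it (tip_extent is the distance from the TCP to the fingertips, in m); z points along the fingers, y is the direction in which the jaws open and shut (so a half turn about z gives the same grasp; the last joint's range is limited). The gripper opens to 87 mm and grips with 3 to 60 N. Pads are 19 mm wide; open, the fingers measure 117 mm over their backs; the gripper's body (75 mm by 190 mm) begins 51 mm behind the grasp point.
Start: joints at [0.808, 18.392, -4.016, 83.108, 1.295, 78.541, -3.26], TCP at [0.65, -0, 0.292] pointing down, gripper open.
Joint ranges: [-163.93, 163.93], [-17.29, 119.83], [-79.2, 71.16], [3.27, 140.29], [-89.18, 269.18], [5.43, 117.66], [-154.24, 154.24]. Speed limits (degrees/s): [147.25, 147.25, 180, 180, 180, 180, 180].

### API

Orientations are given as [roll, pitch, yaw] about the fixed x, y, z axes, in that order (R = Rz(yaw) Ry(pitch) Rx(roll)).
In Python, from cell import * gives the robot as it stands.
- The arm moves only by the tool carry_out, never from a script. Its argument "increments" is text: rows parted by semicolons, each of 7 numbers parted by spaces: the opening, from 0 (shut) to 1 (fully open), then the shift along the tool's x, y, z in m, then the turn, a rotation vector about the tool's x, y, z in degrees. A call has 1 to 20 rows; each row shifts and turns the pose as measured when the row begins, along the tool's axes as they then stand; what a row does not reach is not made up. A row lasts 1/8 s, in which the tool goes at most 62.5 mm and 10.7 degrees, less where a joint would pass 70% of its speed; a pose out of reach is approached as far as the arm can. A call is refused whole if a number of a shift passes 0.0625 or a number of a turn 10.7, either way. A call with a gripper value outside its range is refused whole. The fingers move at their own pace and stop on an object; "force" is the grip in N (left out, the last holds). Time passes only in rows, so rows that do not move let the fingers close. It gives the time, the measured TCP pose, the force and the opening at its end, in the units of the state.
- get_obs(): the state, without advancing time (a new reading comes with each control period).
- read_camera(name): name is "scene" or "side" or "wrist"; returns a dict with "img" (384x512x3 uint8, blue, green, red), "fx", "fy", "cx", "cy" (pixels), "k1" (the pictures are not rectified: a ray, as slopes to the right and down, at radius r is drawn at 1 + k1 r^2 times it, then the intrinsics apply), "world_from_camera" (4x4, takes a point from camera to world coordinates). Camera axes: x right, y down, z forward; pixel columns grow to the right and rows downward; lengths in m; the calibration is good to about 2 mm. A picture is of the moment at which its call begins. There is no depth.
- sign_off(): hands the job in, once; it reports no verdict.
Trained networks look in a picture, given as the dict that the camera call returned (one of the last four; its "shot" number tells which), for a name from the list of things; names that differ only in an ending like _2 or _b are one class to them, and where a whole thing is asked for, a point or a joint stands for the part that bears it (a point fixed in the world has none). Each returns a list of dicts, best first, with "confidence" (0 to 1); they miss things now and then, are a little off and sometimes report something else, mostly with a low value. They report only what shows in the picture. A call takes as long as a camera call.
- masks_of(target, picture): "pixels" (384x512 bool, what is visible of it) and "bbox" ([left, top, right, bottom] in pixels, round what is visible of it).
The state is a dict: "time_s": time; "qpos": joint angles; "joint_velocities": joint speeds; "effort": joint torques, N m; "tool_pos": TCP position; "tool_rot": TCP orientation; "force": force on the tool from outside, world axes, zero at the start; "wrist_torque": the same for the moment, N m; "grip_width": finger opening in m.
Only numpy, scipy, OpenCV 4.12 (cv2) and the standard library are available. Lean on these libraries where they do the work, as an engineer would, in place of code of your own. Each camera call takes 0.05 s, during which the arm holds its last target.

### The job

One of the three identical closed boxes in the sloping rack still holds its steel instruments and is clearly heavier than the two empties: lift them in turn to find it. Stand the heavy box gently upright in the cabinet's open drawer, then push the drawer, without slamming it, fully home until its detent holds it. Leave the two empty boxes seated in their own places in the rack, and do not disturb the other things on the table.

Things in the scene. Friction and masses are not known exactly. Their poses are not given: they have to be found in the camera images.
- box_1: closed instrument box, one of three alike: aluminium, blue lid, 46 mm (own x) by 88 (y) by 50 tall (z), stiff. Origin: centre of its underside, z out of its lid. It starts on the rack's slope, tipped 30 degrees, lid up and towards the robot, the 46 mm along the slope. It weighs about 150 g with an empty insert, 350 to 500 g if loaded; one of the three is loaded, any of them, hidden from view
- box_2: closed instrument box, one of three alike: aluminium, blue lid, 46 mm (own x) by 88 (y) by 50 tall (z), stiff. Origin: centre of its underside, z out of its lid. It starts on the rack's slope, tipped 30 degrees, lid up and towards the robot, the 46 mm along the slope. It weighs about 150 g with an empty insert, 350 to 500 g if loaded; one of the three is loaded, any of them, hidden from view
- box_3: closed instrument box, one of three alike: aluminium, blue lid, 46 mm (own x) by 88 (y) by 50 tall (z), stiff. Origin: centre of its underside, z out of its lid. It starts on the rack's slope, tipped 30 degrees, lid up and towards the robot, the 46 mm along the slope. It weighs about 150 g with an empty insert, 350 to 500 g if loaded; one of the three is loaded, any of them, hidden from view
- rack: fixed steel rack, 318 mm wide, floor sloping up 30 degrees along its +x (away from the robot); z up; origin on the table under its middle. Three bays at y = -104, 0, 104 mm; a seated box's origin is at x = -30, z = 47 mm, its z axis along (-0.5, 0, 0.87). Lip and walls 12 mm high round each bay, 100 mm wide inside; box against the lip on its low side, 55 mm free above it
- drawer_slide (a joint): opening of the drawer in m: 0 = fully home, 0.15 = fully out, along the cabinet's -x. Starts 0.125 to 0.15 open. About 1 N of friction; a sprung detent resists a push with about 8 N more from 13 mm to 4 mm before home, then draws the drawer in to its stop and holds it
- drawer_front (a point): middle of the outer face of the drawer's green front, which is 158 mm wide and spans 6 to 82 mm above the table; axes as the cabinet's. A steel pull lip, 70 mm wide, 6 mm thick, stands out 14 mm towards the robot at 76 mm above the table
- drawer: the drawer, a grey tray with a green front. Origin: underside of the tray, middle of its front edge, at the inner side of the 10 mm thick drawer front, 10 mm above the table; x towards the cabinet's back, z up. Inner floor 4 mm above the origin, inside x 0 to 155 mm, 140 mm wide in y; side walls reach 45 mm above the origin
- cabinet: low white fixed cabinet, 190 mm deep, 180 wide, 100 tall, one drawer. Origin: on the table under the middle of its front face; x to its back, so the drawer opens to -x. Its top panel's underside is 88 mm above the table: an upright box in the drawer (top at 64 mm) passes below. Stands left or right of the rack, turned a little
- antiseptic: amber bottle, 44 mm across, 120 mm tall, standing on the cabinet's top near its back; origin: centre of its underside. Bystander
- swab_jar: glass jar with a steel cap, 52 mm across, 70 mm tall, standing on the cabinet's top near its back; origin: centre of its underside. Bystander
- tape: white roll of tape lying flat on the table, 64 mm across, 18 mm high; origin: centre of its underside. Bystander
- glove_box: green carton on the table, 120 by 230 by 85 mm high; origin: centre of its underside. Bystander

How it is judged (in metres and radians):
On the way:
1. the loaded box has been set down upright in the open drawer and let go, the empties in their places in the rack (((x of box_1 in the frame of drawer between 0.015 and 0.14 m and y of box_1 in the frame of drawer between -0.055 and 0.055 m and z of box_1 in the frame of drawer between 0 and 0.01 m and angle between box_1's own z axis and vertical below 0.12 rad and contact force between box_1 and drawer above 2.5 N and contact force between box_1 and the fingers below 0.3 N and linear speed of each of box_1, box_2, box_3 below 0.02 m/s and value of joint drawer_slide above 0.06 m and distance of each of box_2, box_3 from where it was at the start of the episode below 0.03 m and angle between the z axis of box_2 and the z axis of rack, either way round between 0.44 and 0.61 rad and angle between the z axis of box_3 and the z axis of rack, either way round between 0.44 and 0.61 rad) or (x of box_2 in the frame of drawer between 0.015 and 0.14 m and y of box_2 in the frame of drawer between -0.055 and 0.055 m and z of box_2 in the frame of drawer between 0 and 0.01 m and angle between box_2's own z axis and vertical below 0.12 rad and contact force between box_2 and drawer above 2.5 N and contact force between box_2 and the fingers below 0.3 N and linear speed of each of box_2, box_1, box_3 below 0.02 m/s and value of joint drawer_slide above 0.06 m and distance of each of box_1, box_3 from where it was at the start of the episode below 0.03 m and angle between the z axis of box_1 and the z axis of rack, either way round between 0.44 and 0.61 rad and angle between the z axis of box_3 and the z axis of rack, either way round between 0.44 and 0.61 rad) or (x of box_3 in the frame of drawer between 0.015 and 0.14 m and y of box_3 in the frame of drawer between -0.055 and 0.055 m and z of box_3 in the frame of drawer between 0 and 0.01 m and angle between box_3's own z axis and vertical below 0.12 rad and contact force between box_3 and drawer above 2.5 N and contact force between box_3 and the fingers below 0.3 N and linear speed of each of box_3, box_1, box_2 below 0.02 m/s and value of joint drawer_slide above 0.06 m and distance of each of box_1, box_2 from where it was at the start of the episode below 0.03 m and angle between the z axis of box_1 and the z axis of rack, either way round between 0.44 and 0.61 rad and angle between the z axis of box_2 and the z axis of rack, either way round between 0.44 and 0.61 rad))), for 0.2 s.
At the end, for the whole second after the job is handed in: the loaded box stands upright (within 7 degrees) on the floor of the drawer's tray, untouched and at rest; the drawer is home (less than 3 mm open); the two empty boxes are seated on the slope of the rack, each within 30 mm of where it started (((x of box_1 in the frame of drawer between 0.015 and 0.14 m and y of box_1 in the frame of drawer between -0.055 and 0.055 m and z of box_1 in the frame of drawer between 0 and 0.01 m and angle between box_1's own z axis and vertical below 0.12 rad and contact force between box_1 and drawer above 2.5 N and contact force between box_1 and the fingers below 0.3 N and linear speed of each of box_1, box_2, box_3 below 0.02 m/s and value of joint drawer_slide below 0.003 m and distance of each of box_2, box_3 from where it was at the start of the episode below 0.03 m and angle between the z axis of box_2 and the z axis of rack, either way round between 0.44 and 0.61 rad and angle between the z axis of box_3 and the z axis of rack, either way round between 0.44 and 0.61 rad) or (x of box_2 in the frame of drawer between 0.015 and 0.14 m and y of box_2 in the frame of drawer between -0.055 and 0.055 m and z of box_2 in the frame of drawer between 0 and 0.01 m and angle between box_2's own z axis and vertical below 0.12 rad and contact force between box_2 and drawer above 2.5 N and contact force between box_2 and the fingers below 0.3 N and linear speed of each of box_2, box_1, box_3 below 0.02 m/s and value of joint drawer_slide below 0.003 m and distance of each of box_1, box_3 from where it was at the start of the episode below 0.03 m and angle between the z axis of box_1 and the z axis of rack, either way round between 0.44 and 0.61 rad and angle between the z axis of box_3 and the z axis of rack, either way round between 0.44 and 0.61 rad) or (x of box_3 in the frame of drawer between 0.015 and 0.14 m and y of box_3 in the frame of drawer between -0.055 and 0.055 m and z of box_3 in the frame of drawer between 0 and 0.01 m and angle between box_3's own z axis and vertical below 0.12 rad and contact force between box_3 and drawer above 2.5 N and contact force between box_3 and the fingers below 0.3 N and linear speed of each of box_3, box_1, box_2 below 0.02 m/s and value of joint drawer_slide below 0.003 m and distance of each of box_1, box_2 from where it was at the start of the episode below 0.03 m and angle between the z axis of box_1 and the z axis of rack, either way round between 0.44 and 0.61 rad and angle between the z axis of box_2 and the z axis of rack, either way round between 0.44 and 0.61 rad))).
It fails at once if the drawer is slammed (faster than 0.6 m/s) (velocity of joint drawer_slide below -0.6 m/s).
It fails at once if a box is dropped or pressed hard into the drawer (over 60 N) (contact force between any of box_1, box_2, box_3 and drawer above 60 N).
It fails at once if a bystander (bottle, jar, tape or green carton) is moved more than 30 mm; things on the cabinet's top included (distance of any of antiseptic, swab_jar, tape, glove_box from where it was at the start of the episode above 0.03 m).
It also fails if it takes over 69 s, if anything falls off the work surface, if the arm or the gripper's body presses on something with over 40 N, if the wrist force passes 120 N, or if a joint passes its speed limit or range.

## Working session

There is one attempt and no reset: what is moved stays moved. The work goes in short steps, Python scripts to look and compute and a tool call to move; the robot and the scene stay as the last step left them, time stands still between calls to the robot, and variables do not carry over. Pictures are saved under pics/ and viewed, and the job is handed in when it is done.

Besides the shell and the picture viewer there is one more tool, called after ">>>" as name(argument=value, ...) on one line, values as JSON. carry_out: Moves the arm, as the interface text tells. Its arguments: {"type":"object","properties":{"increments":{"type":"string"},"force":{"type":"number"}},"required":["increments"]}

```bash
mkdir -p pics; ls
python3 - <<'E'
from cell import *
import cv2
o=get_obs(); print(o)
for n in ["scene","side","wrist"]:
    p=read_camera(n); cv2.imwrite(f"pics/a_{n}.png",p["img"]); print(n,p["fx"],p["fy"],p["cx"],p["cy"],p["k1"],p["world_from_camera"].round(4).tolist() if hasattr(p["world_from_camera"],'round') else p["world_from_camera"],p["shot"])
E
```

```text
pics
{'time_s': 0.0, 'qpos': array([ 0.8072742 , 18.44158619, -4.01580886, 83.1746771 ,  1.29646893,
       78.54022375, -3.26035036]), 'joint_velocities': array([-0.00040443,  0.05309518, -0.01005505,  0.01183861,  0.01643606,
       -0.03342641, -0.07125564]), 'effort': array([-2.58547143e-04, -4.91284704e+01, -4.03903294e-01, -3.12526345e+01,
       -6.40594075e-02,  4.37659642e-02,  1.61017233e-04]), 'tool_pos': array([ 6.49585318e-01, -4.17805291e-05,  2.91134758e-01]), 'tool_rot': array([-1.79888839e+02,  7.03346857e-03,  9.00026835e+01]), 'force': array([-0.20919951,  0.52273404,  0.5264302 ]), 'wrist_torque': array([-0.03928249, -0.02919906, -0.01619338]), 'grip_width': 0.08685086886683833}
scene 404.67398617323 404.67398617323 260.3180478896514 190.7681247575717 -0.04755802993593563 [[0.5006, 0.6128, -0.6114, 1.2327], [0.8655, -0.341, 0.3669, -0.5367], [0.0163, -0.7128, -0.7011, 0.866], [0.0, 0.0, 0.0, 1.0]] 1
side 440.7869967681365 440.7869967681365 254.05616594563787 191.92738579114157 -0.1720381874404928 [[0.9984, -0.0314, 0.046, 0.4902], [-0.0556, -0.4995, 0.8645, -1.217], [-0.0042, -0.8657, -0.5005, 0.7375], [0.0, 0.0, 0.0, 1.0]] 2
wrist 309.8256863992599 309.8256863992599 253.94748797486952 194.2295420504575 -0.058592441386027816 [[1.0, 0.0002, -0.0016, 0.6508], [-0.0002, -0.9688, -0.2478, 0.0681], [-0.0016, 0.2478, -0.9688, 0.3835], [0.0, 0.0, 0.0, 1.0]] 3
```

View pics/a_scene.png

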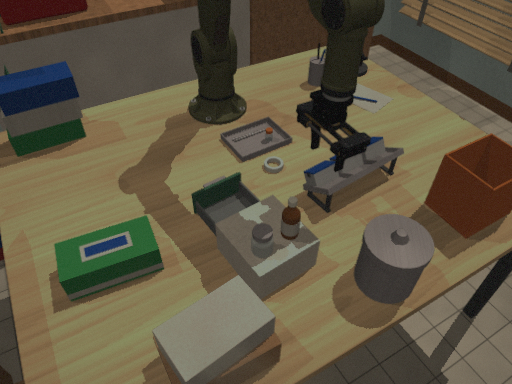

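View pics/a_side.png

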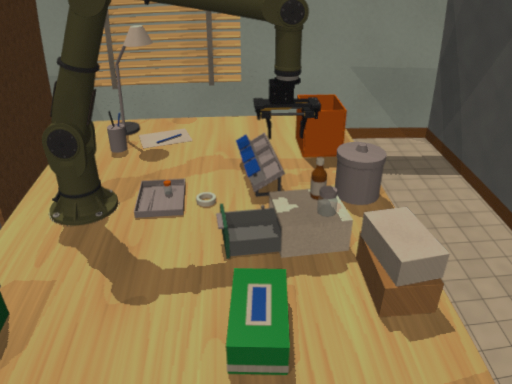

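View pics/a_wrist.png

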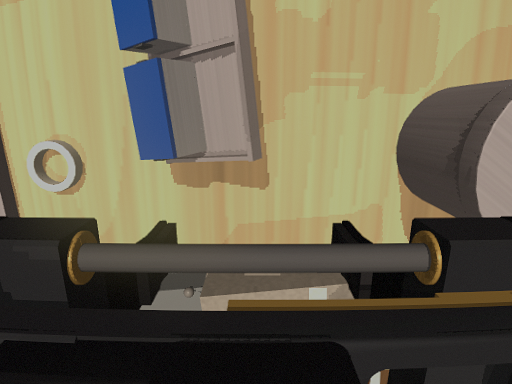

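```bash
cat > h.py <<'E'
from cell import *
import numpy as np, cv2, pickle
from scipy.spatial.transform import Rotation as R
def proj(p,X):
    W=np.asarray(p["world_from_camera"]); X=np.atleast_2d(X)
    c=(X-W[:3,3])@W[:3,:3]; s=c[:,:2]/c[:,2:]
    r2=(s**2).sum(1,keepdims=True); s=s*(1+p["k1"]*r2)
    return s*[p["fx"],p["fy"]]+[p["cx"],p["cy"]]
def ray(p,uv):
    W=np.asarray(p["world_from_camera"]); d=(np.atleast_2d(uv)-[p["cx"],p["cy"]])/[p["fx"],p["fy"]]
    s=d.copy()
    for _ in range(10): s=d/(1+p["k1"]*(s**2).sum(1,keepdims=True))
    v=np.c_[s,np.ones(len(s))]@W[:3,:3].T
    return W[:3,3],v
def onz(p,uv,z):
    o,v=ray(p,uv); t=(z-o[2])/v[:,2]; return o+t[:,None]*v
E
python3 - <<'E'
from h import *
D={}
for n in ["scene","side","wrist"]:
    p=read_camera(n); im=p["img"].copy(); M={}
    for t in ["box_1","rack","drawer_front","drawer","cabinet","antiseptic","swab_jar","tape","glove_box"]:
        r=masks_of(t,p); M[t]=r
        print(n,t,[(round(m["confidence"],2),list(np.round(m["bbox"])),int(m["pixels"].sum())) for m in r])
    D[n]=(p,M)
pickle.dump(D,open("d0.pkl","wb"))
p=D["scene"][0]["img"]; cv2.imwrite("pics/b_scene.png",cv2.resize(p[120:300,180:420],None,fx=3.2,fy=3.2,interpolation=cv2.INTER_CUBIC))
p=D["side"][0]["img"]; cv2.imwrite("pics/b_side.png",cv2.resize(p[120:270,180:360],None,fx=4,fy=4,interpolation=cv2.INTER_CUBIC))
E
```

```text
scene box_1 [(0.8, [np.float64(331.0), np.float64(154.0), np.float64(361.0), np.float64(176.0)], 279), (0.66, [np.float64(249.0), np.float64(224.0), np.float64(273.0), np.float64(260.0)], 644), (0.61, [np.float64(303.0), np.float64(160.0), np.float64(336.0), np.float64(184.0)], 628), (0.55, [np.float64(363.0), np.float64(136.0), np.float64(385.0), np.float64(161.0)], 371)]
scene rack [(0.68, [np.float64(303.0), np.float64(146.0), np.float64(406.0), np.float64(211.0)], 1387)]
scene drawer_front [(0.96, [np.float64(191.0), np.float64(173.0), np.float64(259.0), np.float64(236.0)], 2172)]
scene drawer [(0.87, [np.float64(194.0), np.float64(173.0), np.float64(257.0), np.float64(233.0)], 2065)]
scene cabinet [(0.64, [np.float64(192.0), np.float64(172.0), np.float64(318.0), np.float64(298.0)], 7708), (0.41, [np.float64(282.0), np.float64(197.0), np.float64(299.0), np.float64(236.0)], 630)]
scene antiseptic [(0.91, [np.float64(280.0), np.float64(197.0), np.float64(300.0), np.float64(238.0)], 673)]
scene swab_jar [(0.96, [np.float64(248.0), np.float64(226.0), np.float64(274.0), np.float64(261
[... 2160 characters left out ...]
oat64(271.0), np.float64(204.0), np.float64(310.0)], 1588)]
wrist drawer [(0.94, [np.float64(138.0), np.float64(274.0), np.float64(205.0), np.float64(310.0)], 1660), (0.54, [np.float64(149.0), np.float64(2.0), np.float64(263.0), np.float64(164.0)], 9686)]
wrist cabinet [(0.76, [np.float64(141.0), np.float64(273.0), np.float64(378.0), np.float64(381.0)], 5826), (0.51, [np.float64(113.0), np.float64(0.0), np.float64(190.0), np.float64(56.0)], 3813)]
wrist antiseptic [(0.22, [np.float64(139.0), np.float64(272.0), np.float64(204.0), np.float64(308.0)], 1679)]
wrist swab_jar []
wrist tape [(0.86, [np.float64(26.0), np.float64(138.0), np.float64(82.0), np.float64(191.0)], 1639)]
wrist glove_box []
```

View pics/b_scene.png

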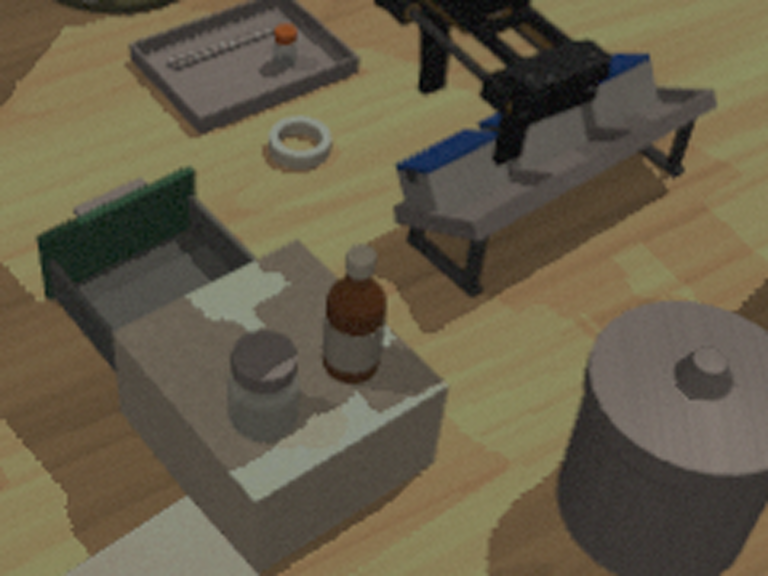

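View pics/b_side.png

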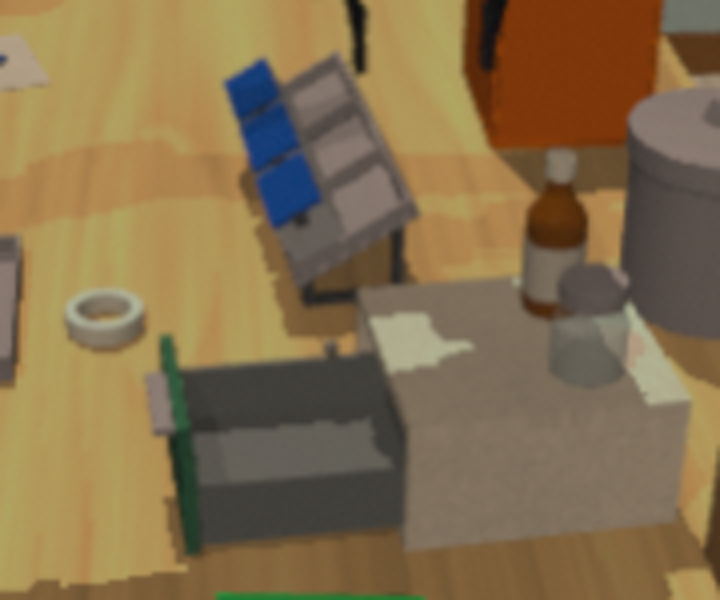

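Run:
```python
from h import *
D=pickle.load(open("d0.pkl","rb")); S=D["scene"][0]; T=D["side"][0]; W=D["wrist"][0]
s=lambda u,v:(180+u/3.2,120+v/3.2); t=lambda u,v:(180+u/4,120+v/4)
print("cab scene",onz(S,[s(117,340),s(297,243),s(255,500),s(445,385)],.1).round(3))
print("cab side",onz(T,[t(403,425),t(358,288),t(690,402)],.1).round(3))
print("front sc",onz(S,[s(40,238),s(193,172)],.082).round(3))
print("front sd",onz(T,[t(165,340)],.082).round(3), onz(T,[t(190,552)],.006).round(3))
# box lids in wrist / side
print("wrist lid low/high", onz(W,[(124,67),(139,159)],.1).round(3))
```

```text
cab scene [[ 0.62  -0.293  0.1  ]
 [ 0.598 -0.117  0.1  ]
 [ 0.799 -0.273  0.1  ]
 [ 0.781 -0.097  0.1  ]]
cab side [[ 0.607 -0.295  0.1  ]
 [ 0.593 -0.119  0.1  ]
 [ 0.798 -0.281  0.1  ]]
front sc [[ 0.471 -0.295  0.082]
 [ 0.46  -0.142  0.082]]
front sd [[ 0.454 -0.153  0.082]] [[ 0.468 -0.297  0.006]]
wrist lid low/high [[0.537 0.11  0.1  ]
 [0.544 0.029 0.1  ]]
```

>>> carry_out(increments="1 0.05 -0.02 -0.03 0 0 0;1 0.05 -0.02 -0.03 0 0 0;1 0.03 -0.01 -0.03 0 0 0;1 0 0 0 0 0 0;1 0 0 0 0 0 0")

```text
time_s: 2.28
tool_pos: [0.5989, 0.1316, 0.383]
tool_rot: [-179.9, 0.1, 89.8]
force: [-0.5, -0.8, -1.4]
grip_width: 0.0871
```

Run:
```python
from h import *
p=read_camera("wrist"); o=get_obs(); print(o["time_s"],o["tool_pos"],o["tool_rot"],o["force"])
m=masks_of("box_1",p); print([(round(a["confidence"],2),a["bbox"]) for a in m])
pickle.dump((p,m),open("w1.pkl","wb")); cv2.imwrite("pics/w1.png",cv2.resize(p["img"],(768,576),interpolation=cv2.INTER_CUBIC))
```

```text
2.325 [0.59891941 0.13176753 0.38317117] [-1.79914415e+02  2.71574535e-02  8.98122778e+01] [0.09379532 0.16336522 0.2485814 ]
[(0.85, [171.0, 0.0, 237.3, 85.8]), (0.65, [204.2, 176.0, 254.0, 245.0]), (0.63, [188.3, 93.4, 245.3, 172.7])]
```

View pics/w1.png

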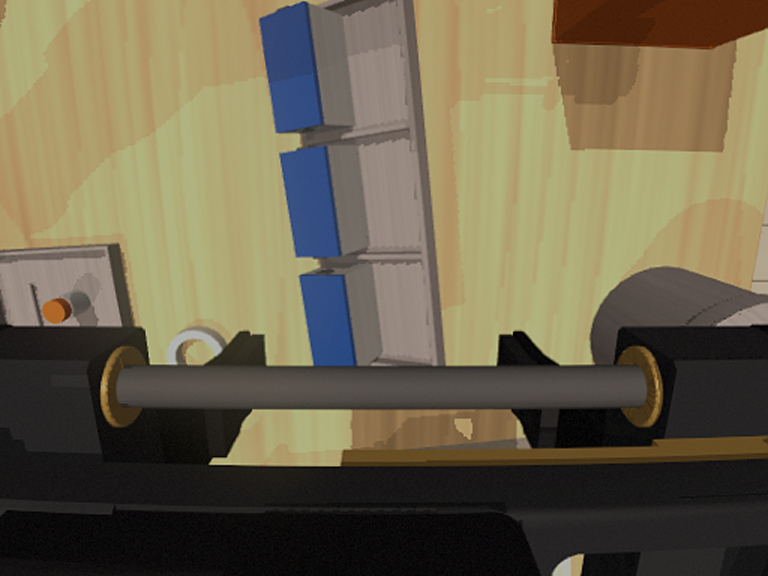

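```bash
cat >> h.py <<'E'
from scipy.optimize import least_squares
Rb=np.array([[.866,0,-.5],[0,1,0],[.5,0,.866]])
def boxpose(q,i,dy=0):  # i=-1,0,1 ; rack pose q=x,y,yaw(rad)
    Rz=R.from_euler('z',q[2]).as_matrix()
    return Rz@Rb, np.array([q[0],q[1],0])+Rz@np.array([-.030,.104*i+dy,.047])
C=np.array([[sx*.023,sy*.044,z] for z in (0,.05) for sx in(-1,1) for sy in(-1,1)])
def draw(im,p,Rm,t,sc=1.5):
    P=(proj(p,C@Rm.T+t)*sc).astype(int)
    for a in range(8):
        for b in range(a+1,8):
            if (np.abs(C[a]-C[b])>1e-6).sum()==1: cv2.line(im,tuple(map(int,P[a])),tuple(map(int,P[b])),(0,255,255),1)
E
python3 - <<'E'
from h import *
p,m=pickle.load(open("w1.pkl","rb"))
L={1:[(261,18),(306,2),(324,128),(276,132)],0:[(280,153),(325,144),(342,254),(296,258)],-1:[(301,276),(345,270),(356,366),(313,366)]}
K=np.array([[-.023,.044,.05],[.023,.044,.05],[.023,-.044,.05],[-.023,-.044,.05]])
def f(v):
    r=[]
    for j,i in enumerate((-1,0,1)):
        Rm,t=boxpose(v[:3],i,v[3+j]); d=(proj(p,K@Rm.T+t)-np.array(L[i])/1.5)
        if i==-1: d=d[:2] if False else d
        r+=list(d.ravel())
    return np.r_[r,v[3:6]*200, ]
s=least_squares(f,[.58,.17,.1,0,0,0],loss="soft_l1"); v=s.x; print(v.round(4),np.degrees(v[2]),np.abs(f(v)).round(1))
np.save("rack.npy",v)
D=pickle.load(open("d0.pkl","rb"))
for n,pp in (("w",p),("sc",D["scene"][0]),("sd",D["side"][0])):
    k=1.5 if n=="w" else 4
    im=cv2.resize(pp["img"],None,fx=k,fy=k,interpolation=cv2.INTER_CUBIC)
    for j,i in enumerate((-1,0,1)): draw(im,pp,*boxpose(v[:3],i,v[3+j]),k)
    if n=="sc": im=im[480:900,1100:1700]
    if n=="sd": im=im[480:840,860:1240]; im=cv2.resize(im,None,fx=1.5,fy=1.5)
    cv2.imwrite(f"pics/fit_{n}.png",im)
E
```

```text
[ 5.966e-01  1.816e-01  1.112e-01  2.300e-03 -3.000e-04 -1.900e-03] 6.373880755969866 [0.9 2.9 1.5 1.3 0.3 3.  1.2 0.9 0.5 0.6 0.2 0.3 1.  1.3 0.9 0.9 0.3 0.5
 0.1 0.4 0.9 2.  1.3 1.3 0.5 0.1 0.4]
```

View pics/fit_w.png

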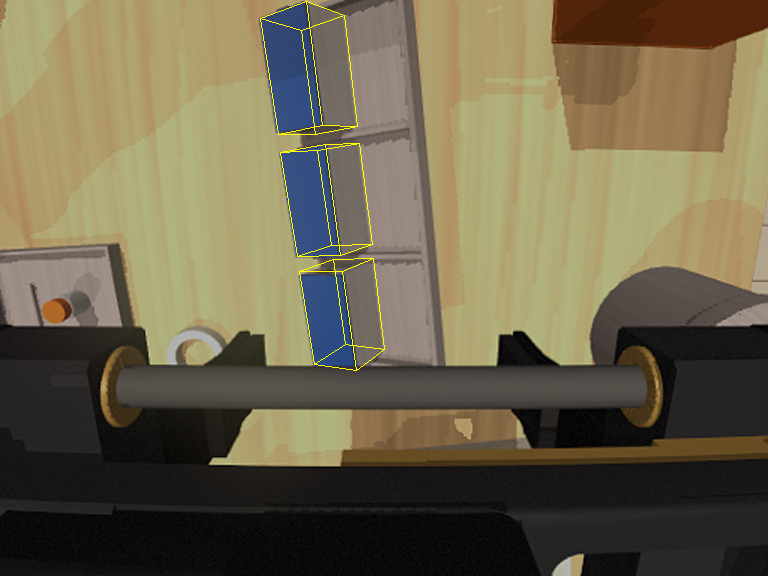

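View pics/fit_sd.png

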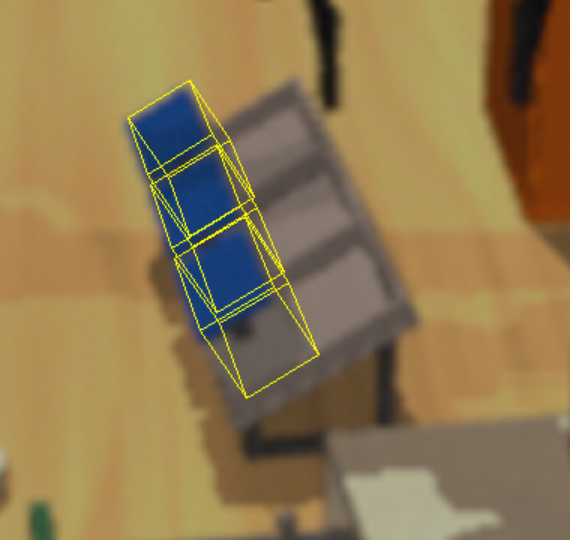

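View pics/fit_sc.png

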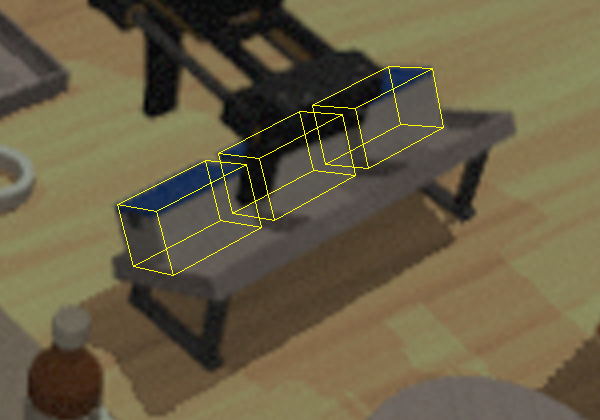

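```bash
cat >> h.py <<'E'
def Rtool(xax,zax):
    z=np.array(zax,float); z/=np.linalg.norm(z); x=np.array(xax,float); x-=z*(x@z); x/=np.linalg.norm(x)
    return np.c_[x,np.cross(z,x),z]
def cur():
    o=get_obs(); return np.array(o["tool_pos"]),R.from_euler('xyz',o["tool_rot"],degrees=True).as_matrix(),o
def plan(wps,g=1,start=None):
    """wps: list of (pos,Rm,n)"""
    p,M,o=cur() if start is None else start
    rows=[]
    for tp,TM,n in wps:
        rv=R.from_matrix(M.T@TM).as_rotvec()
        for k in range(n):
            d=(np.array(tp)-p)/(n-k)
            s=M.T@d
            rr=np.degrees(rv/n)
            s=s.round(4); rr=rr.round(1)
            rows.append("%g "%g+" ".join("%g"%x for x in s)+" "+" ".join("%g"%x for x in rr))
            p=p+M@s; M=M@R.from_rotvec(rr,degrees=True).as_matrix()
    print(";".join(rows)); print("end",p.round(4),R.from_matrix(M).as_euler('xyz',degrees=True).round(1))
v_=None
def grasp(i,h):
    """tool pose, grasp point at box height h (m), on rack box index"""
    v=np.load("rack.npy"); Rm,t=boxpose(v[:3],i,v[4+i]); 
    return t+Rm[:,2]*(h+.051), Rtool(Rm[:,1],-Rm[:,2])
E
python3 - <<'E'
from h import *
for i in(-1,0,1): print(i,grasp(i,.037)[0].round(3))
a,M=grasp(-1,.11); plan([(a+[0,0,.03],M,6),(a,M,2)])
E
```

```text
-1 [0.534 0.072 0.123]
0 [0.523 0.173 0.123]
1 [0.512 0.275 0.123]
1 -0.0106 -0.0167 0.0278 -5 0.3 -1.1;1 -0.0104 -0.0193 0.0262 -5 0.3 -1.1;1 -0.0101 -0.0217 0.0243 -5 0.3 -1.1;1 -0.0098 -0.0239 0.0223 -5 0.3 -1.1;1 -0.0094 -0.0259 0.02 -5 0.3 -1.1;1 -0.009 -0.0278 0.0176 -5 0.3 -1.1;1 0 -0.0075 0.013 -0 -0 0.1;1 0 -0.0075 0.013 -0 -0 0.1
end [0.498  0.0683 0.1864] [ 1.501e+02 -1.000e-01  9.640e+01]
```

>>> carry_out(increments="1 -0.0106 -0.017 0.028 -5 0.3 -1.1;1 -0.0104 -0.019 0.026 -5 0.3 -1.1;1 -0.010 -0.022 0.024 -5 0.3 -1.1;1 -0.010 -0.024 0.022 -5 0.3 -1.1;1 -0.0094 -0.026 0.02 -5 0.3 -1.1;1 -0.009 -0.028 0.018 -5 0.3 -1.1;1 0 -0.0075 0.013 0 0 0;1 0 -0.0075 0.013 0 0 0;1 0 0 0 0 0 0")

```text
time_s: 3.5
tool_pos: [0.4904, 0.0503, 0.1669]
tool_rot: [150.2, 0.2, 95.3]
force: [-0.0, 0.3, 0.2]
grip_width: 0.087
```

Run:
```python
from h import *
p=read_camera("wrist"); p2=read_camera("side")
v=np.load("rack.npy")
for n,pp,k in (("w2",p,1.5),("s2",p2,4)):
    im=cv2.resize(pp["img"],None,fx=k,fy=k,interpolation=cv2.INTER_CUBIC)
    if n=="w2":
        for j,i in enumerate((-1,0,1)): draw(im,pp,*boxpose(v[:3],i,v[3+j]),k)
    if n=="s2": im=im[380:880,760:1400]
    cv2.imwrite(f"pics/{n}.png",im)
p_,M,o=cur(); a,A=grasp(-1,.037); print(o["time_s"],p_,o["tool_rot"], "in box axes:",A.T@(p_-a), R.from_matrix(A.T@M).as_rotvec(degrees=True), o["qpos"])
plan([(a,A,4)])
```

```text
3.6 [0.49208377 0.05101964 0.1691657 ] [149.95395916   0.1763155   95.38959132] in box axes: [-0.01651051 -0.01540391 -0.06196148] [-0.04379744 -0.64514616  0.76400018] [ -3.53426539 -10.22014311  -6.63837898 133.51911526   3.27843297
  26.73939944  -7.47982961]
1 0.0044 0.0038 0.0154 0 0.2 -0.2;1 0.0043 0.0038 0.0155 0 0.2 -0.2;1 0.0042 0.0038 0.0155 0 0.2 -0.2;1 0.0041 0.0038 0.0155 0 0.2 -0.2
end [0.5343 0.0723 0.1232] [ 1.50e+02 -1.00e-01  9.65e+01]
```

View pics/w2.png

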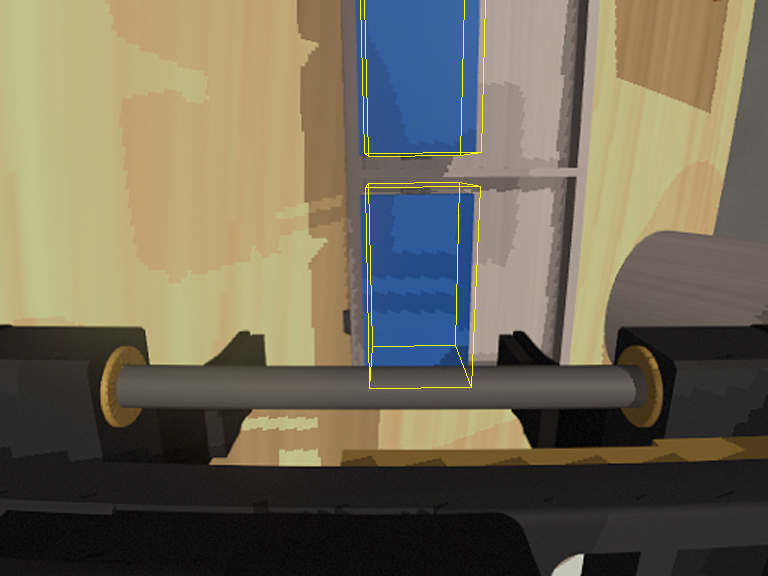

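View pics/s2.png

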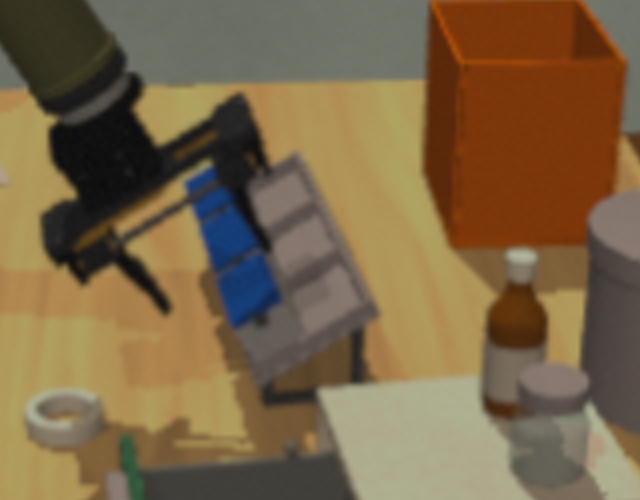

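Run:
```python
from h import *
p,m=pickle.load(open("w1.pkl","rb")); q=read_camera("wrist")
im=cv2.resize(q["img"],None,fx=4,fy=4,interpolation=cv2.INTER_CUBIC)[300:900,820:1580]; cv2.imwrite("pics/w2z.png",im); pickle.dump(q,open("w2.pkl","wb"))
p=pickle.load(open("w1.pkl","rb"))[0]
im=cv2.resize(p["img"],None,fx=4,fy=4,interpolation=cv2.INTER_CUBIC)[400:1000,620:1380]; cv2.imwrite("pics/w1z.png",im)
```

```text
(no output)
```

View pics/w2z.png

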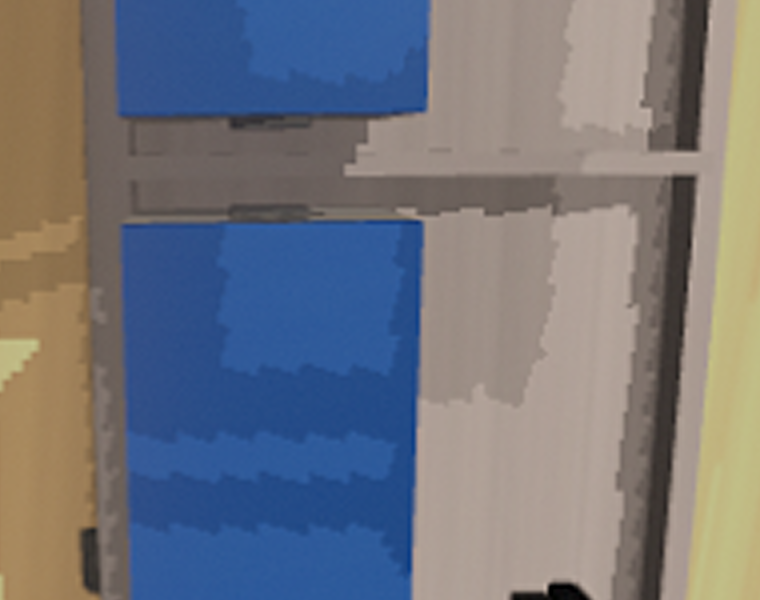

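View pics/w1z.png

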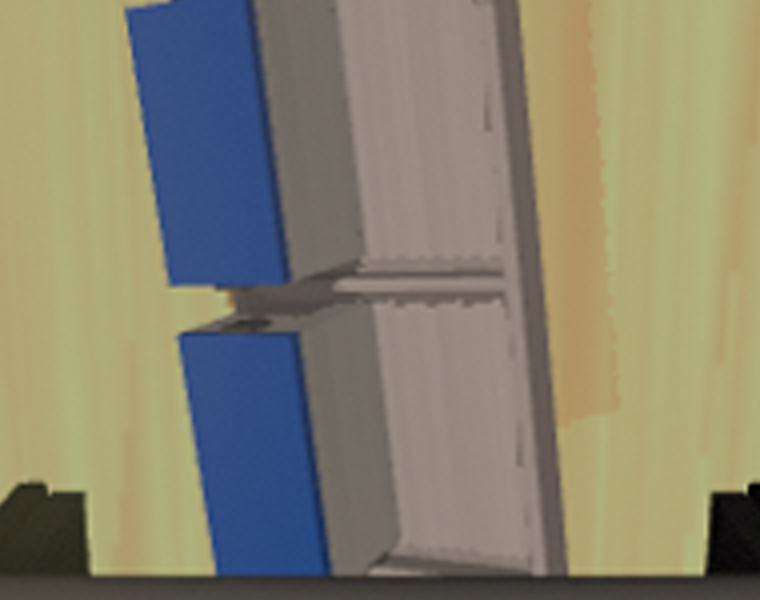

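Run:
```python
from h import *
p,m=pickle.load(open("w1.pkl","rb")); q=pickle.load(open("w2.pkl","rb"))
z1=lambda u,v:((620+u)/4,(400+v)/4); z2=lambda u,v:((820+u)/4,(300+v)/4); w=lambda u,v:(u/1.5,v/1.5)
n=.023;y=.044;h=.05
O=[(p,-1,-n,y,z1(180,334)),(p,-1,n,y,z1(300,332)),(p,0,-n,-y,z1(170,285)),(p,0,n,-y,z1(288,283)),(p,0,-n,y,z1(127,9)),(p,0,n,y,z1(249,-4)),
(p,1,-n,y,w(261,18)),(p,1,n,y,w(306,2)),(p,1,n,-y,w(323,129)),(p,1,-n,-y,w(276,132)),
(q,-1,-n,y,z2(122,225)),(q,-1,n,y,z2(423,222)),(q,0,-n,-y,z2(118,114)),(q,0,n,-y,z2(428,112))]
def f(v):
    r=[]
    for pp,i,a,b,uv in O:
        Rm,t=boxpose(v[:3],i,v[4+i]); r+=list((proj(pp,Rm@[a,b,h]+t)[0]-uv))
    return np.r_[r,v[3:6]*300]
s=least_squares(f,np.load("rack.npy"),loss="soft_l1"); v=s.x; print(v.round(4),np.degrees(v[2])); print(f(v)[:28].reshape(-1,2).round(1).tolist())
np.save("rack.npy",v)
p_,M,o=cur(); a,A=grasp(-1,.037); b,_=grasp(-1,.060)
print(A.T@(p_-a))
plan([(b,A,4)])
```

```text
[ 5.954e-01  1.798e-01  9.990e-02  5.000e-04  4.000e-04 -9.000e-04] 5.726201365532131
[[-1.4, -0.3], [-2.8, 0.9], [-0.7, 0.1], [-1.4, 0.5], [-0.2, -0.7], [-1.0, -2.1], [-0.1, 0.3], [0.4, -0.2], [-0.8, -2.3], [0.8, 1.2], [0.2, -0.3], [1.1, 0.3], [0.7, 0.2], [0.8, 0.6]]
[-0.01396968 -0.01226586 -0.06097233]
1 0.0036 0.003 0.0095 0 0.1 -0;1 0.0035 0.003 0.0095 0 0.1 -0;1 0.0035 0.0031 0.0095 0 0.1 -0;1 0.0035 0.003 0.0095 0 0.1 -0
end [0.5206 0.0683 0.1431] [149.9  -0.2  95.6]
```

>>> carry_out(increments="1 0.0036 0.003 0.006 0 0.1 0;1 0.0036 0.003 0.006 0 0.1 0;1 0.0036 0.003 0.006 0 0.1 0;1 0.0036 0.003 0.006 0 0.1 0;1 0 0 0 0 0 0")

```text
time_s: 4.28
tool_pos: [0.5169, 0.0699, 0.1562]
tool_rot: [149.7, -0.2, 95.7]
force: [-0.1, 0.4, 0.0]
grip_width: 0.087
```

```bash
cat > st.py <<'E'
from h import *
import sys
i=int(sys.argv[1]); h=float(sys.argv[2]); n=int(sys.argv[3]); g=float(sys.argv[4]) if len(sys.argv)>4 else 1
p_,M,o=cur(); a,A=grasp(i,h)
print(o["time_s"],"F",np.round(o["force"],2),"w",o["grip_width"],"err tool",(A.T@(p_-a)).round(4),R.from_matrix(A.T@M).as_rotvec(degrees=True).round(1),o["qpos"].round(0))
plan([(a,A,n)],g)
E
python3 st.py -1 .037 4
```

```text
4.275 F [-0.09  0.38  0.02] w 0.08700752342262016 err tool [ 0.002   0.0035 -0.0361] [-0.3  0.2  0.2] [ -4.  -5.  -9. 131.   6.  24. -11.]
1 -0.0005 -0.0009 0.009 0.1 -0 -0;1 -0.0005 -0.0009 0.009 0.1 -0 -0;1 -0.0005 -0.0009 0.009 0.1 -0 -0;1 -0.0006 -0.0009 0.0091 0.1 -0 -0
end [0.5321 0.0694 0.1232] [150.1  -0.2  95.7]
```

>>> carry_out(increments="1 -0.0005 -0.0009 0.008 0 0 0;1 -0.0005 -0.0009 0.008 0 0 0;1 -0.0005 -0.0009 0.008 0 0 0;1 -0.0005 -0.0009 0.008 0 0 0;1 0 0 0 0 0 0")

```text
time_s: 4.9
tool_pos: [0.5305, 0.0688, 0.1239]
tool_rot: [149.8, -0.2, 95.6]
force: [-0.2, 0.2, 0.0]
grip_width: 0.087
```

```bash
python3 st.py -1 .037 1
python3 - <<'E'
from h import *
p=read_camera("side"); cv2.imwrite("pics/s3.png",cv2.resize(p["img"],None,fx=4,fy=4,interpolation=cv2.INTER_CUBIC)[380:880,760:1400])
E
```

```text
4.9 F [-0.18  0.23  0.03] w 0.08703520508672216 err tool [-0.0005 -0.0011 -0.0014] [-0.2  0.2  0.2] [ -3.  -0.  -9. 131.   9.  19. -14.]
1 0.0005 0.0011 0.0015 0.2 -0.2 -0.2
end [0.5321 0.0695 0.1232] [1.50e+02 1.00e-01 9.57e+01]
```

View pics/s3.png

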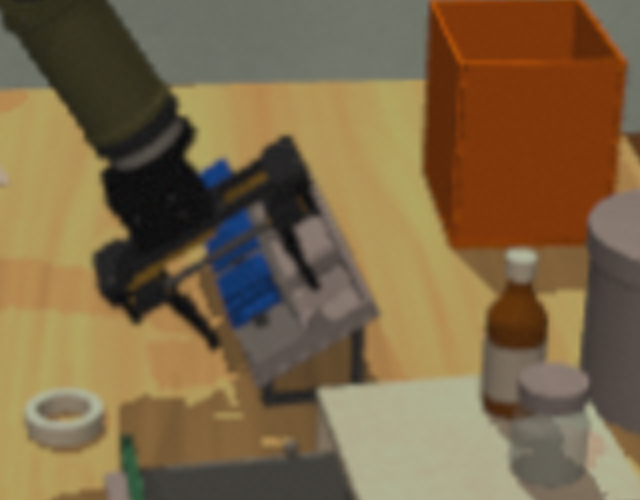

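>>> carry_out(increments="0 0.0005 0.001 0.001 0 0 0;0 0 0 0 0 0 0;0 0 0 0 0 0 0;0 0 0 0 0 0 0;0 0 0 0 0 0 0;0 0 0 0 0 0 0", force=25)

```text
time_s: 5.7
tool_pos: [0.531, 0.0695, 0.1239]
tool_rot: [149.8, -0.2, 95.7]
force: [-0.1, 0.6, 0.1]
grip_width: 0.0456
```

```bash
python3 st.py -1 .037 1
```

```text
5.7 F [-0.14  0.64  0.06] w 0.04560858880905896 err tool [ 0.0001 -0.0006 -0.0012] [-0.2  0.1  0.2] [ -3.  -0.  -9. 131.   9.  19. -14.]
1 -0.0001 0.0006 0.0012 0.2 -0.1 -0.2
end [0.5321 0.0695 0.1232] [150.   -0.   95.8]
```

>>> carry_out(increments="0 0 0 -0.006 0 0 0;0 0 0 -0.006 0 0 0;0 0 0 -0.006 0 0 0;0 0 0 -0.004 0 0 0;0 0 0 0 0 0 0;0 0 0 0 0 0 0;0 0 0 0 0 0 0")

```text
time_s: 6.58
tool_pos: [0.5167, 0.0676, 0.1416]
tool_rot: [150.2, -0.2, 95.6]
force: [-0.2, 0.4, -4.6]
grip_width: 0.0459
```

```bash
python3 st.py -1 .037 1; python3 -c "
from h import *
for n in range(3): read_camera('side'); print(get_obs()['force'].round(2))
p=read_camera('side'); cv2.imwrite('pics/s4.png',cv2.resize(p['img'],None,fx=4,fy=4,interpolation=cv2.INTER_CUBIC)[380:880,760:1400])"
```

```text
6.575 F [-0.16  0.44 -4.6 ] w 0.04594578967852404 err tool [-0.0003 -0.0042 -0.0237] [0.2 0.1 0.2] [ -3.  -4.  -9. 132.   6.  23. -12.]
1 0.0003 0.0043 0.0237 -0.2 -0.1 -0.2
end [0.5321 0.0695 0.1232] [150.    0.   95.7]
[ 0.23  0.2  -4.27]
[ 0.46  0.09 -4.37]
[-0.68  0.39 -4.2 ]
```

View pics/s4.png

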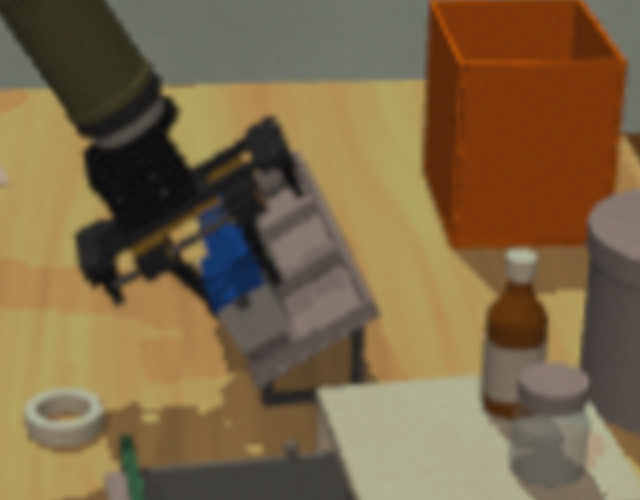

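Run:
```python
from h import *
y=np.radians(6); T=Rtool([-np.cos(y),-np.sin(y),0],[0,0,-1])
p_,M,o=cur()
plan([(p_+[-.01,0,.15],M,6)],0)
v=R.from_matrix(M.T@T).as_rotvec(degrees=True);print(v,np.linalg.norm(v))
plan([([.50,-.20,.30],T,12)],0,(p_+[-.01,0,.15],M,o))
```

```text
0 0.0002 0.011 -0.0225 0 0 0;0 0.0002 0.011 -0.0225 0 0 0;0 0.0003 0.011 -0.0225 0 0 0;0 0.0002 0.011 -0.0225 0 0 0;0 0.0003 0.011 -0.0225 0 0 0;0 0.0002 0.011 -0.0226 0 0 0
end [0.5069 0.0676 0.2918] [150.2  -0.2  95.6]
[ 23.47436802  23.36177056 -88.18211051] 94.19608745792755
0 -0.0221 -0.002 -0.002 2 1.9 -7.3;0 -0.0216 -0.0049 -0.0026 2 1.9 -7.3;0 -0.0207 -0.0077 -0.0031 2 1.9 -7.3;0 -0.0195 -0.0104 -0.0035 2 1.9 -7.3;0 -0.0179 -0.0129 -0.0037 2 1.9 -7.3;0 -0.0159 -0.0152 -0.0038 2 1.9 -7.3;0 -0.0138 -0.0172 -0.0037 2 1.9 -7.3;0 -0.0113 -0.0189 -0.0035 2 1.9 -7.3;0 -0.0087 -0.0203 -0.0031 2 1.9 -7.3;0 -0.006 -0.0213 -0.0026 2 1.9 -7.3;0 -0.0031 -0.022 -0.002 2 1.9 -7.3;0 -0.0003 -0.0223 -0.0013 2 1.9 -7.3
end [ 0.5 -0.2  0.3] [-179.5   -0.  -174.7]
```

>>> carry_out(increments="0 0 0.008 -0.014 0 0 0;0 0 0.011 -0.019 0 0 0;0 0 0.011 -0.019 0 0 0;0 0 0.011 -0.019 0 0 0;0 0 0.011 -0.019 0 0 0;0 0 0.011 -0.019 0 0 0;0 0 0 0 0 0 0", force=35)

```text
time_s: 7.65
tool_pos: [0.5166, 0.0672, 0.2696]
tool_rot: [150.3, -0.2, 95.6]
force: [-0.2, 0.5, -4.7]
grip_width: 0.0455
```

Run:
```python
from h import *
y=np.radians(6); T=Rtool([-np.cos(y),-np.sin(y),0],[0,0,-1])
p_,M,o=cur(); print(p_,o["tool_rot"],o["grip_width"],o["force"],o["qpos"].round(0))
plan([([.50,-.20,.29],T,12)],0)
```

```text
[0.51657183 0.06717347 0.26962578] [150.34631099  -0.17127303  95.6383141 ] 0.045521864568144166 [-0.16614256  0.49080115 -4.68968333] [ -4. -13.  -7. 123.   2.  40.  -7.]
0 -0.022 -0.0022 -0.0033 1.9 1.9 -7.3;0 -0.0214 -0.0051 -0.0039 1.9 1.9 -7.3;0 -0.0205 -0.0079 -0.0044 1.9 1.9 -7.3;0 -0.0191 -0.0106 -0.0047 1.9 1.9 -7.3;0 -0.0175 -0.0131 -0.0049 1.9 1.9 -7.3;0 -0.0155 -0.0154 -0.005 1.9 1.9 -7.3;0 -0.0132 -0.0174 -0.0049 1.9 1.9 -7.3;0 -0.0107 -0.019 -0.0048 1.9 1.9 -7.3;0 -0.0081 -0.0204 -0.0044 1.9 1.9 -7.3;0 -0.0052 -0.0214 -0.0039 1.9 1.9 -7.3;0 -0.0024 -0.022 -0.0033 1.9 1.9 -7.3;0 0.0005 -0.0222 -0.0027 1.9 1.9 -7.3
end [ 0.5  -0.2   0.29] [ 179.8    0.5 -174.6]
```

>>> carry_out(increments="0 -0.022 -0.001 -0.002 1.9 1.9 -7.3;0 -0.021 -0.004 -0.003 1.9 1.9 -7.3;0 -0.02 -0.007 -0.004 1.9 1.9 -7.3;0 -0.019 -0.0106 -0.0047 1.9 1.9 -7.3;0 -0.0175 -0.013 -0.005 1.9 1.9 -7.3;0 -0.0155 -0.0154 -0.005 1.9 1.9 -7.3;0 0 0 0 0 0 0")

```text
time_s: 8.52
tool_pos: [0.51, -0.0693, 0.2692]
tool_rot: [166.1, 6.0, 142.1]
force: [0.2, 0.5, -4.4]
grip_width: 0.0458
```

Run:
```python
from h import *
y=np.radians(6); T=Rtool([-np.cos(y),-np.sin(y),0],[0,0,-1])
p_,M,o=cur(); print(p_,o["tool_rot"],o["grip_width"],o["force"],o["qpos"].round(0))
plan([([.50,-.20,.28],T,6)],0)
```

```text
[ 0.50996213 -0.06929195  0.26919176] [166.05568886   5.96520736 142.06297989] 0.04579600052948294 [ 0.16086401  0.49570551 -4.43877899] [ -6.  -5.  16. 113.  -9.  61.  66.]
0 -0.0122 -0.0175 -0.0049 1.8 1.8 -7.2;0 -0.0098 -0.0191 -0.0047 1.8 1.8 -7.2;0 -0.0071 -0.0203 -0.0043 1.8 1.8 -7.2;0 -0.0044 -0.0211 -0.0039 1.8 1.8 -7.2;0 -0.0016 -0.0216 -0.0033 1.8 1.8 -7.2;0 0.0012 -0.0217 -0.0025 1.8 1.8 -7.2
end [ 0.5  -0.2   0.28] [ 179.9    0.2 -173.8]
```

>>> carry_out(increments="0 -0.012 -0.0175 -0.005 1.8 1.8 -7.2;0 -0.01 -0.019 -0.0047 1.8 1.8 -7.2;0 -0.007 -0.02 -0.0043 1.8 1.8 -7.2;0 -0.0044 -0.021 -0.004 1.8 1.8 -7.2;0 -0.0016 -0.0216 -0.0033 1.8 1.8 -7.2;0 0.0012 -0.0217 -0.0025 1.8 1.8 -7.2;0 0 0 0 0 0 0")

```text
time_s: 9.4
tool_pos: [0.501, -0.1963, 0.2722]
tool_rot: [-179.9, -0.2, -172.6]
force: [-0.5, 0.4, -4.3]
grip_width: 0.0458
```

Run:
```python
from h import *
p_,M,o=cur(); print(p_,o["tool_rot"],o["grip_width"],o["force"],o["qpos"].round(0))
p=read_camera("wrist"); pickle.dump(p,open("w3.pkl","wb")); cv2.imwrite("pics/w3.png",cv2.resize(p["img"],(768,576),interpolation=cv2.INTER_CUBIC))
p=read_camera("side"); pickle.dump(p,open("s5.pkl","wb"));cv2.imwrite("pics/s5.png",cv2.resize(p["img"],None,fx=4,fy=4,interpolation=cv2.INTER_CUBIC)[500:1080,720:1460])
```

```text
[ 0.50098982 -0.19627405  0.27222683] [-179.87328131   -0.24733875 -172.61088316] 0.04577166102515539 [-0.5301339   0.36006591 -4.27564698] [ -2.   5.  22. 101.  -2.  74. 118.]
```

View pics/w3.png

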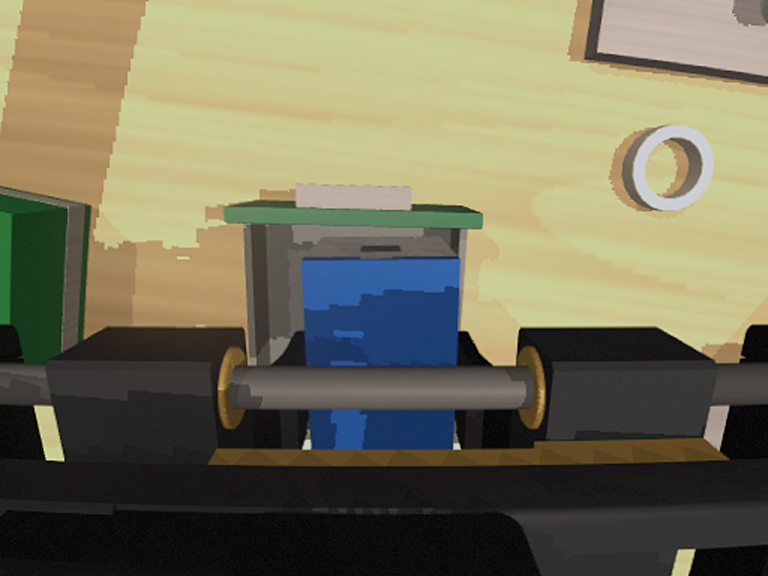

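View pics/s5.png

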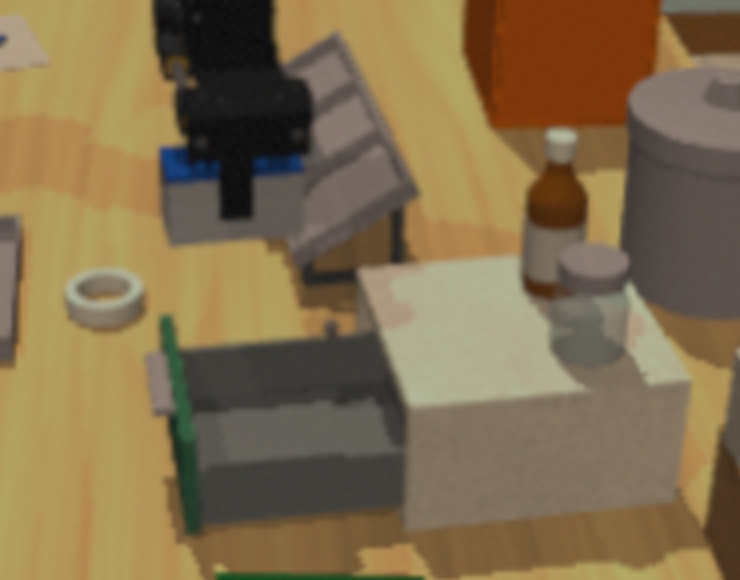

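Run:
```python
from h import *
p=pickle.load(open("w3.pkl","rb")); cv2.imwrite("pics/w3z.png",cv2.resize(p["img"][110:250,140:330],None,fx=4,fy=4,interpolation=cv2.INTER_CUBIC))
```

```text
(no output)
```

View pics/w3z.png

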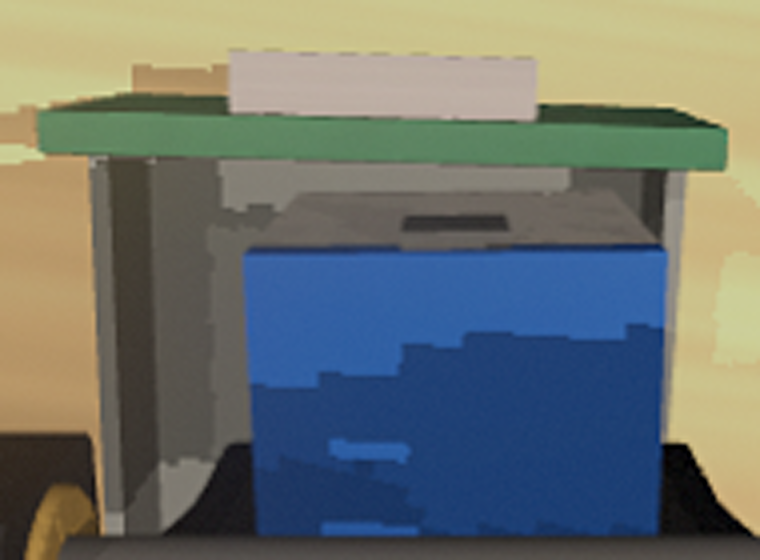

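Run:
```python
from h import *
p=pickle.load(open("w3.pkl","rb")); c=lambda u,v:(140+u/4,110+v/4)
P=onz(p,[c(40,110),c(728,127),c(40,153),c(726,170)],.082); print(P.round(4))
print(np.linalg.norm(P[0]-P[1]),np.linalg.norm(P[0]-P[2]),np.linalg.norm(P[1]-P[3]))
d=P[1]-P[0]+P[3]-P[2]; yaw=np.arctan2(-d[0],d[1]); print("yaw",np.degrees(yaw)); m=P.mean(0); 
e=np.array([np.cos(yaw),np.sin(yaw),0]); orig=m+e*.005; print("drawer origin",orig, "front mid",m-e*.005)
# box corners in hand from image
p_,M,o=cur()
X=p_+M@[.044,-.023,.038]; Y=p_+M@[.044,.023,.038]; print(proj(p,[X,Y]), [c(245,250),c(665,249)])
D=pickle.load(open("d0.pkl","rb"))
# project to side/scene for check
ey=np.array([-e[1],e[0],0]); f=m-e*.005
for q,off,k in ((D["side"][0],(180,120),4),(D["scene"][0],(180,120),3.2)):
    print(((proj(q,[f+ey*.079,f-ey*.079])-off)*k).round(0))
```

```text
[[ 0.4656 -0.2958  0.082 ]
 [ 0.4495 -0.1406  0.082 ]
 [ 0.4753 -0.2953  0.082 ]
 [ 0.4592 -0.1393  0.082 ]]
0.15607968640629524 0.009755333748815114 0.00973635194625515
yaw 5.91853789058966
drawer origin [ 0.46737323 -0.21722185  0.082     ] front mid [ 0.45742653 -0.21825299  0.082     ]
[[202.67077207 169.21819631]
 [310.64418831 169.10010596]] [(201.25, 172.5), (306.25, 172.25)]
[[159. 331.]
 [182. 458.]]
[[189. 164.]
 [ 36. 235.]]
```

```bash
cat > dr.py <<'E'
from h import *
import sys
y=np.radians(5.9); e=np.array([np.cos(y),np.sin(y),0]); T=Rtool(-e,[0,0,-1]); org=np.array([.4685,-.218,0])
def tgt(x,z): return org+e*x+[0,0,z]
x,z,n,g=map(float,sys.argv[1:5])
p_,M,o=cur(); print(o["time_s"],p_.round(4),o["tool_rot"].round(1),o["grip_width"],o["force"].round(2),o["qpos"].round(0))
print("err(drawer axes)",[round(float(a),4) for a in ((p_-tgt(x,z))@e,(p_-tgt(x,z))@[-e[1],e[0],0],p_[2]-z)], R.from_matrix(T.T@M).as_rotvec(degrees=True).round(1))
plan([(tgt(x,z),T,int(n))],g)
E
python3 dr.py .062 .22 4 0
```

```text
9.5 [ 0.5009 -0.1944  0.2722] [-180.    -0.3 -172.5] 0.04569871362520436 [ 0.87  0.71 -4.32] [ -2.   5.  22. 101.  -2.  74. 118.]
err(drawer axes) [-0.0274, 0.0201, 0.0522] [ 0.   0.3 -1.6]
0 -0.0068 -0.0052 0.013 -0 -0.1 0.4;0 -0.0068 -0.0052 0.013 -0 -0.1 0.4;0 -0.0068 -0.0051 0.0131 -0 -0.1 0.4;0 -0.0067 -0.0051 0.0131 -0 -0.1 0.4
end [ 0.5302 -0.2117  0.22  ] [-1.800e+02  1.000e-01 -1.741e+02]
```

>>> carry_out(increments="0 -0.0068 -0.0052 0.013 0 -0.1 0.4;0 -0.0068 -0.0052 0.013 0 -0.1 0.4;0 -0.0068 -0.005 0.013 0 -0.1 0.4;0 -0.0067 -0.005 0.013 0 0 0.4;0 0 0 0 0 0 0")

```text
time_s: 10.12
tool_pos: [0.5322, -0.2098, 0.2144]
tool_rot: [179.9, 0.0, -174.3]
force: [-0.7, 0.8, -3.5]
grip_width: 0.0458
```

```bash
python3 dr.py .062 .125 6 0
```

```text
10.125 [ 0.5322 -0.2098  0.2144] [ 179.9    0.  -174.3] 0.04575866003024348 [-0.7   0.79 -3.52] [ -1.  12.  22. 101.  -5.  68. 119.]
err(drawer axes) [0.0022, 0.0016, 0.0894] [-0.1 -0.   0.2]
0 0.0004 -0.0003 0.0149 0 0 -0;0 0.0004 -0.0003 0.0149 0 0 -0;0 0.0004 -0.0003 0.0149 0 0 -0;0 0.0003 -0.0003 0.0149 0 0 -0;0 0.0004 -0.0003 0.0149 0 0 -0;0 0.0003 -0.0003 0.0148 0 0 -0
end [ 0.5302 -0.2116  0.125 ] [ 179.9    0.  -174.3]
```

>>> carry_out(increments="0 0.0004 -0.0003 0.013 0 0 0;0 0.0004 -0.0003 0.014 0 0 0;0 0.0004 -0.0003 0.014 0 0 0;0 0.0004 -0.0003 0.014 0 0 0;0 0.0004 -0.0003 0.014 0 0 0;0 0.0004 -0.0003 0.012 0 0 0;0 0 0 0 0 0 0")

```text
time_s: 11.0
tool_pos: [0.5294, -0.2115, 0.1275]
tool_rot: [179.8, -0.0, -174.3]
force: [-0.2, -0.0, -3.5]
grip_width: 0.0457
```

```bash
python3 dr.py .062 .108 4 0;  python3 - <<'E'
from h import *
p=read_camera("side"); cv2.imwrite("pics/s6.png",cv2.resize(p["img"],None,fx=4,fy=4,interpolation=cv2.INTER_CUBIC)[500:1080,720:1460])
p=read_camera("scene"); cv2.imwrite("pics/c6.png",cv2.resize(p["img"],None,fx=4,fy=4,interpolation=cv2.INTER_CUBIC)[500:1080,720:1460])
E
```

```text
11.0 [ 0.5294 -0.2115  0.1275] [ 179.8   -0.  -174.3] 0.045690546471876606 [-0.23 -0.03 -3.52] [  1.  17.  22. 106.  -8.  58. 121.]
err(drawer axes) [-0.0008, 0.0002, 0.0195] [-0.2  0.   0.2]
0 -0.0002 -0.0001 0.0049 0 -0 -0;0 -0.0002 -0.0001 0.0049 0 -0 -0;0 -0.0002 -0.0001 0.0048 0 -0 -0;0 -0.0002 -0 0.0049 0 -0 -0
end [ 0.5302 -0.2116  0.108 ] [ 179.8   -0.  -174.3]
```

View pics/s6.png

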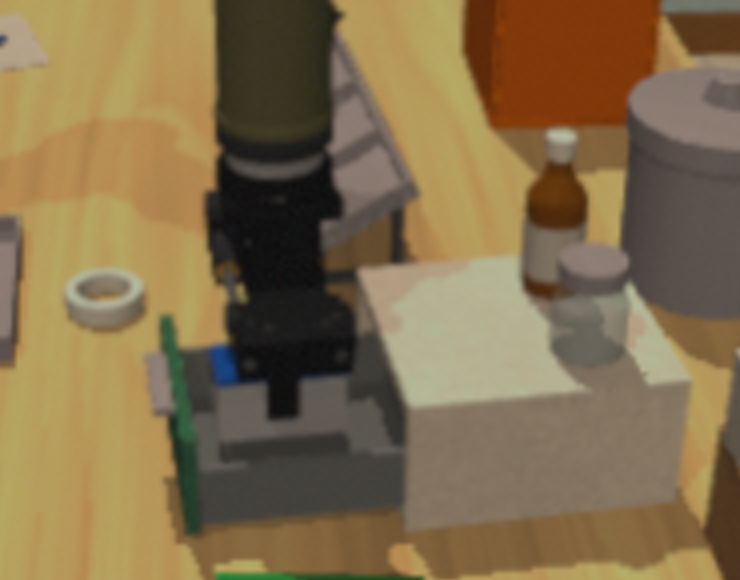

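View pics/c6.png

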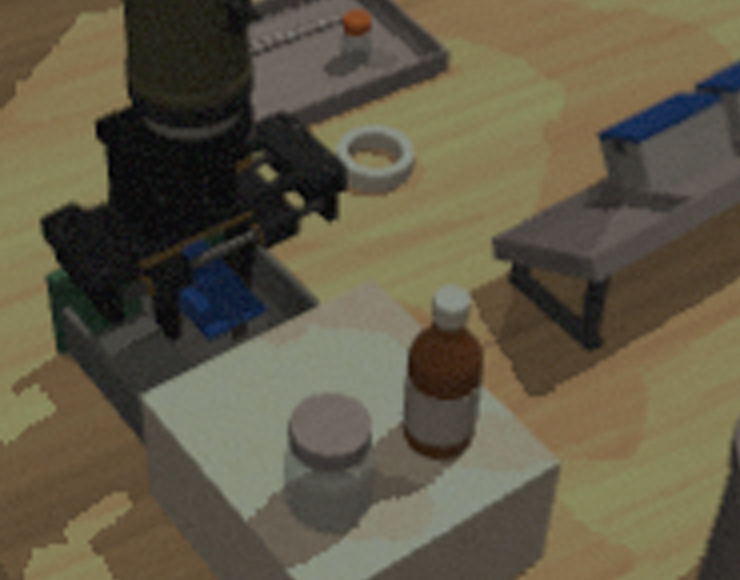

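>>> carry_out(increments="0 0 0 0.0045 0 0 0;0 0 0 0.0045 0 0 0;0 0 0 0.0045 0 0 0;0 0 0 0.003 0 0 0;0 0 0 0 0 0 0")

```text
time_s: 11.72
tool_pos: [0.5314, -0.212, 0.1127]
tool_rot: [179.9, 0.3, -174.3]
force: [-0.2, 0.0, -5.5]
grip_width: 0.046
```

```bash
python3 dr.py .062 .103 3 0
```

```text
11.725 [ 0.5314 -0.212   0.1127] [ 179.9    0.3 -174.3] 0.04597186421820594 [-0.19  0.01 -5.49] [  1.  18.  21. 106.  -8.  56. 121.]
err(drawer axes) [0.0012, -0.0005, 0.0097] [-0.1 -0.3  0.2]
0 0.0004 0.0002 0.0032 0 0.1 -0.1;0 0.0004 0.0001 0.0032 0 0.1 -0.1;0 0.0004 0.0002 0.0033 0 0.1 -0.1
end [ 0.5302 -0.2116  0.103 ] [ 179.9   -0.  -174. ]
```

>>> carry_out(increments="0 0.0003 0 0.003 0 0 0;0 0.0003 0 0.003 0 0 0;0 0 0 0.002 0 0 0;0 0 0 0 0 0 0")

```text
time_s: 12.22
tool_pos: [0.5308, -0.2121, 0.1042]
tool_rot: [179.9, 0.3, -174.3]
force: [-0.1, -0.3, -5.1]
grip_width: 0.0454
```

>>> carry_out(increments="0 0 0 0.002 0 0 0;0 0 0 0 0 0 0")

```text
time_s: 12.48
tool_pos: [0.5319, -0.2122, 0.1037]
tool_rot: [180.0, 0.4, -174.3]
force: [0.0, -0.3, -4.9]
grip_width: 0.0456
```

>>> carry_out(increments="0 0 0 0.0015 0 0 0;0 0 0 0.001 0 0 0;0 0 0 0 0 0 0")

```text
time_s: 12.85
tool_pos: [0.5331, -0.2122, 0.1036]
tool_rot: [179.9, 0.6, -174.3]
force: [-1.4, 0.2, -1.2]
grip_width: 0.0457
```

>>> carry_out(increments="0.6 0 0 0 0 0 0;0.75 0 0 0 0 0 0;0.75 0 0 0 0 0 0;0.75 0 0 0 0 0 0")

```text
time_s: 13.35
tool_pos: [0.5337, -0.2129, 0.1034]
tool_rot: [-180.0, 0.7, -174.3]
force: [0.3, 0.8, -1.0]
grip_width: 0.0644
```

```bash
python3 dr.py .062 .18 5 .75;  python3 - <<'E'
from h import *
p=read_camera("side"); cv2.imwrite("pics/s7.png",cv2.resize(p["img"],None,fx=4,fy=4,interpolation=cv2.INTER_CUBIC)[500:1080,720:1460])
E
```

```text
13.35 [ 0.5337 -0.2129  0.1034] [-180.     0.7 -174.3] 0.06443927729829937 [ 0.33  0.77 -1.02] [  1.  19.  21. 107.  -9.  55. 122.]
err(drawer axes) [0.0034, -0.0016, -0.0766] [ 0.  -0.7  0.2]
0.75 0.0005 0.0003 -0.0153 -0 0.1 -0;0.75 0.0005 0.0003 -0.0153 -0 0.1 -0;0.75 0.0006 0.0003 -0.0153 -0 0.1 -0;0.75 0.0006 0.0003 -0.0154 -0 0.1 -0;0.75 0.0006 0.0004 -0.0153 -0 0.1 -0
end [ 0.5301 -0.2116  0.18  ] [-180.     0.2 -174.3]
```

View pics/s7.png

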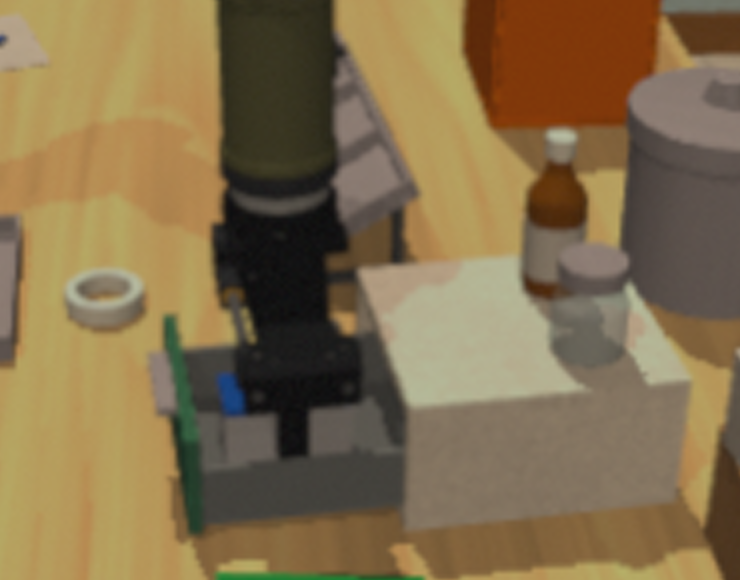

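>>> carry_out(increments="0.75 0 0 -0.01 0 0.1 0;0.75 0 0 -0.015 0 0.1 0;0.75 0 0 -0.02 0 0.1 0;0.75 0 0 -0.02 0 0.1 0;0.75 0 0 -0.02 0 0.1 0;0.75 0 0 -0.01 0 0 0;0.75 0 0 0 0 0 0")

```text
time_s: 14.28
tool_pos: [0.534, -0.2136, 0.2075]
tool_rot: [-179.9, 0.4, -174.3]
force: [-0.0, -0.1, -0.9]
grip_width: 0.0654
```

```bash
python3 dr.py -.06 .2 5 0;  python3 - <<'E'
from h import *
p=read_camera("side"); cv2.imwrite("pics/s8.png",cv2.resize(p["img"],None,fx=4,fy=4,interpolation=cv2.INTER_CUBIC)[500:1080,720:1460])
p=read_camera("wrist"); cv2.imwrite("pics/w8.png",cv2.resize(p["img"],(768,576),interpolation=cv2.INTER_CUBIC))
E
```

```text
14.275 [ 0.534  -0.2136  0.2075] [-179.9    0.4 -174.3] 0.06537802595214375 [-0.02 -0.1  -0.87] [ -0.  13.  22. 101.  -5.  67. 119.]
err(drawer axes) [0.1256, -0.0023, 0.0075] [ 0.1 -0.4  0.2]
0 0.0251 0.0004 0.0013 -0 0.1 -0;0 0.0251 0.0004 0.0013 -0 0.1 -0;0 0.0252 0.0004 0.0014 -0 0.1 -0;0 0.0251 0.0004 0.0015 -0 0.1 -0;0 0.0252 0.0003 0.0015 -0 0.1 -0
end [ 0.4088 -0.2242  0.2   ] [-1.799e+02 -1.000e-01 -1.743e+02]
```

View pics/s8.png

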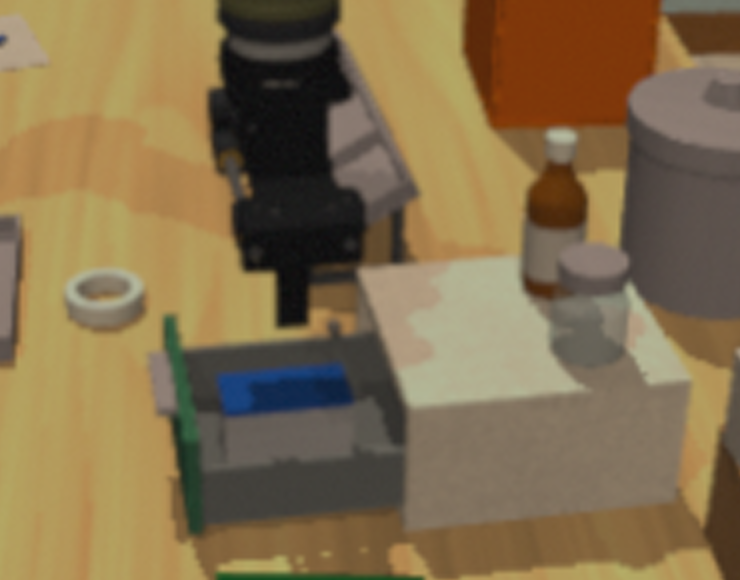

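View pics/w8.png

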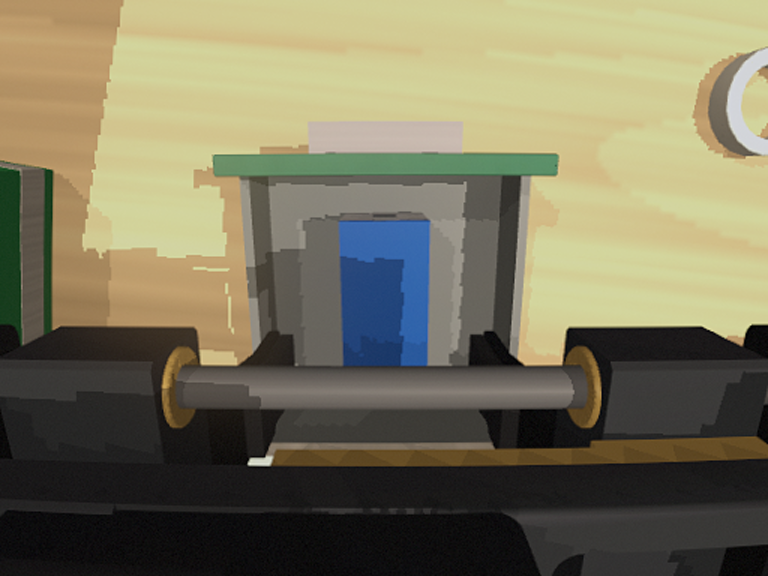

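>>> carry_out(increments="0 0.02 0.0004 0 0 0.1 0;0 0.025 0.0004 0 0 0.1 0;0 0.025 0.0004 0 0 0.1 0;0 0.025 0.0004 0 0 0.1 0;0 0.022 0.0004 0 0 0 0;0 0 0 0 0 0 0;0 0 0 0 0 0 0", force=20)

```text
time_s: 15.25
tool_pos: [0.4111, -0.2215, 0.1998]
tool_rot: [179.9, -0.7, -174.2]
force: [0.8, 0.0, 0.2]
grip_width: 0.0045
```

```bash
python3 dr.py -.06 .125 5 0
```

```text
15.25 [ 0.4111 -0.2215  0.1998] [ 179.9   -0.7 -174.2] 0.004451256026253229 [0.83 0.01 0.24] [  1.  -0.  24. 115.   0.  65. 121.]
err(drawer axes) [0.0025, 0.0025, 0.0748] [-0.1  0.7  0.1]
0 0.0003 -0.0005 0.015 0 -0.1 -0;0 0.0004 -0.0005 0.0149 0 -0.1 -0;0 0.0004 -0.0005 0.015 0 -0.1 -0;0 0.0004 -0.0006 0.0149 0 -0.1 -0;0 0.0004 -0.0005 0.015 0 -0.1 -0
end [ 0.4088 -0.2242  0.125 ] [ 179.9   -0.2 -174.2]
```

>>> carry_out(increments="0 0.0003 -0.0005 0.013 0 -0.1 0;0 0.0004 -0.0005 0.015 0 -0.1 0;0 0.0004 -0.0005 0.015 0 -0.1 0;0 0.0004 -0.0005 0.015 0 -0.1 0;0 0.0004 -0.0005 0.012 0 -0.1 0;0 0 0 0 0 0 0")

```text
time_s: 16.0
tool_pos: [0.4092, -0.2233, 0.1228]
tool_rot: [179.9, -0.4, -174.1]
force: [0.0, 0.1, 1.1]
grip_width: 0.0002
```

```bash
python3 dr.py .10 .125 12 0;  python3 - <<'E'
from h import *
p=read_camera("side"); cv2.imwrite("pics/s9.png",cv2.resize(p["img"],None,fx=4,fy=4,interpolation=cv2.INTER_CUBIC)[500:1080,720:1460])
E
```

```text
16.0 [ 0.4092 -0.2233  0.1228] [ 179.9   -0.4 -174.1] 0.00019546511145485503 [0.05 0.11 1.13] [  2.   6.  25. 120.  -3.  55. 124.]
err(drawer axes) [-0.1596, 0.0008, -0.0022] [-0.1  0.4  0. ]
0 -0.0133 -0.0001 -0.0003 0 -0 -0;0 -0.0133 -0.0001 -0.0003 0 -0 -0;0 -0.0133 -0.0001 -0.0003 0 -0 -0;0 -0.0133 -0 -0.0003 0 -0 -0;0 -0.0133 -0.0001 -0.0003 0 -0 -0;0 -0.0133 -0 -0.0003 0 -0 -0;0 -0.0133 -0.0001 -0.0003 0 -0 -0;0 -0.0133 -0 -0.0002 0 -0 -0;0 -0.0133 -0.0001 -0.0003 0 -0 -0;0 -0.0133 -0 -0.0002 0 -0 -0;0 -0.0133 -0.0001 -0.0003 0 -0 -0;0 -0.0132 -0 -0.0002 0 -0 -0
end [ 0.5679 -0.2077  0.125 ] [ 179.9   -0.4 -174.1]
```

View pics/s9.png

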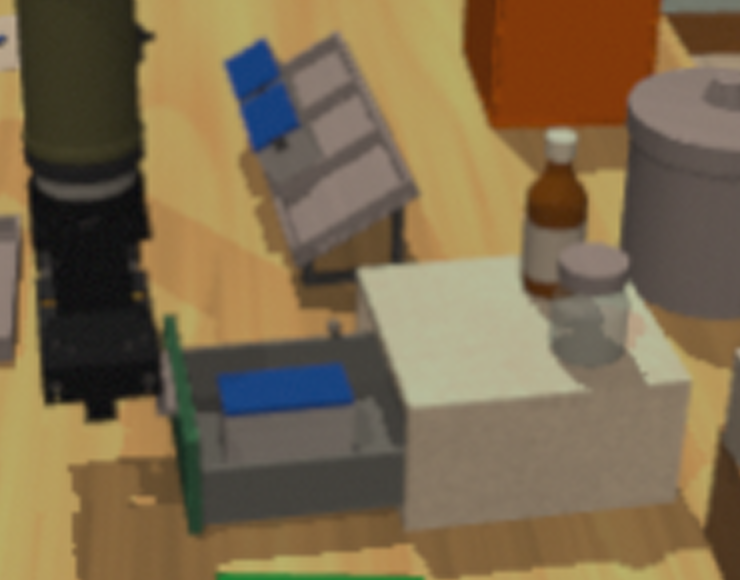

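>>> carry_out(increments="0 -0.008 0 0 0 0 0;0 -0.01 0 0 0 0 0;0 -0.01 0 0 0 0 0;0 -0.008 0 0 0 0 0;0 -0.01 0 0 0 0 0;0 -0.012 0 0 0 0 0;0 -0.012 0 0 0 0 0;0 -0.012 0 0 0 0 0;0 -0.012 0 0 0 0 0;0 -0.01 0 0 0 0 0")

```text
time_s: 17.3
tool_pos: [0.521, -0.2125, 0.1244]
tool_rot: [179.9, -0.2, -174.1]
force: [-1.0, -0.6, 1.3]
grip_width: 0.0002
```

```bash
python3 dr.py .10 .125 7 0;  python3 - <<'E'
from h import *
p=read_camera("side"); cv2.imwrite("pics/s10.png",cv2.resize(p["img"],None,fx=4,fy=4,interpolation=cv2.INTER_CUBIC)[500:1080,720:1460])
E
```

```text
17.3 [ 0.521  -0.2125  0.1244] [ 179.9   -0.2 -174.1] 0.00022103231840633547 [-1.04 -0.62  1.31] [  0.  17.  22. 107.  -7.  58. 121.]
err(drawer axes) [-0.0472, 0.0, -0.0006] [-0.1  0.2 -0. ]
0 -0.0067 -0 -0.0001 0 -0 0;0 -0.0067 -0 -0.0001 0 -0 0;0 -0.0068 -0 -0.0001 0 -0 0;0 -0.0067 -0 -0.0001 0 -0 0;0 -0.0068 -0 -0.0001 0 -0 0;0 -0.0067 -0 -0.0002 0 -0 0;0 -0.0068 -0 -0.0001 0 -0 0
end [ 0.568  -0.2077  0.125 ] [ 179.9   -0.2 -174.1]
```

View pics/s10.png

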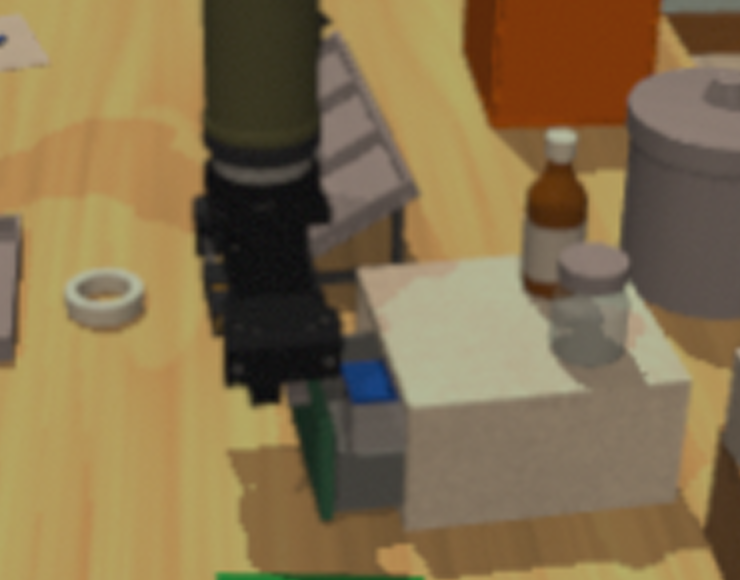

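>>> carry_out(increments="0 -0.007 0 0 0 0 0;0 -0.008 0 0 0 0 0;0 -0.008 0 0 0 0 0;0 -0.006 0 0 0 0 0;0 -0.005 0 0 0 0 0")

```text
time_s: 17.98
tool_pos: [0.5579, -0.2085, 0.1242]
tool_rot: [180.0, -0.2, -174.1]
force: [-1.7, -1.5, 1.1]
grip_width: 0.0007
```

>>> carry_out(increments="0 -0.005 0 0 0 0 0;0 -0.005 0 0 0 0 0;0 -0.005 0 0 0 0 0")

```text
time_s: 18.35
tool_pos: [0.5678, -0.2078, 0.1236]
tool_rot: [179.8, -1.0, -174.2]
force: [-14.3, 1.2, 10.1]
grip_width: 0.0006
```

Run:
```python
from h import *
p=read_camera("side"); cv2.imwrite("pics/s11.png",cv2.resize(p["img"],None,fx=4,fy=4,interpolation=cv2.INTER_CUBIC)[500:1080,720:1460])
o=get_obs(); print(o["force"],o["tool_pos"],o["tool_rot"],o["wrist_torque"])
p=read_camera("scene"); cv2.imwrite("pics/c11.png",cv2.resize(p["img"],None,fx=4,fy=4,interpolation=cv2.INTER_CUBIC)[500:1080,720:1460])
```

```text
[-10.08106159   0.56610031   7.15097701] [ 0.56821112 -0.20779192  0.12357983] [ 179.76546336   -0.97194385 -174.15554708] [ 0.24844677  2.0151697  -0.01299585]
```

View pics/s11.png

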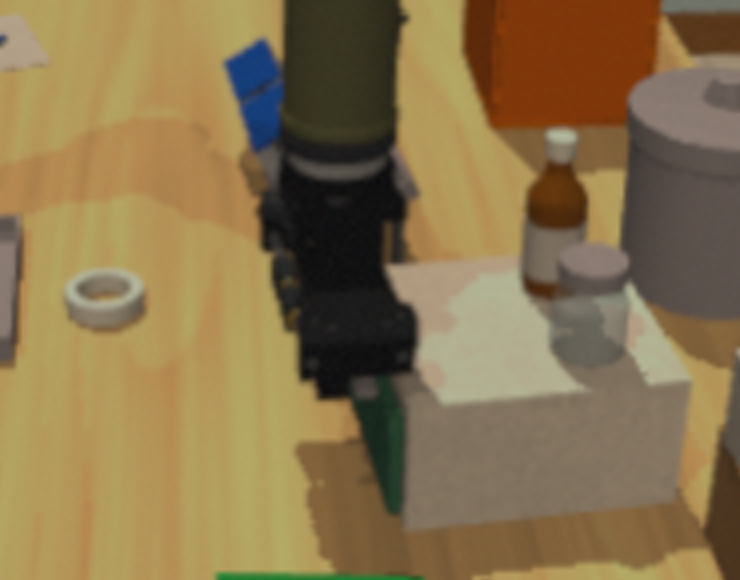

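View pics/c11.png

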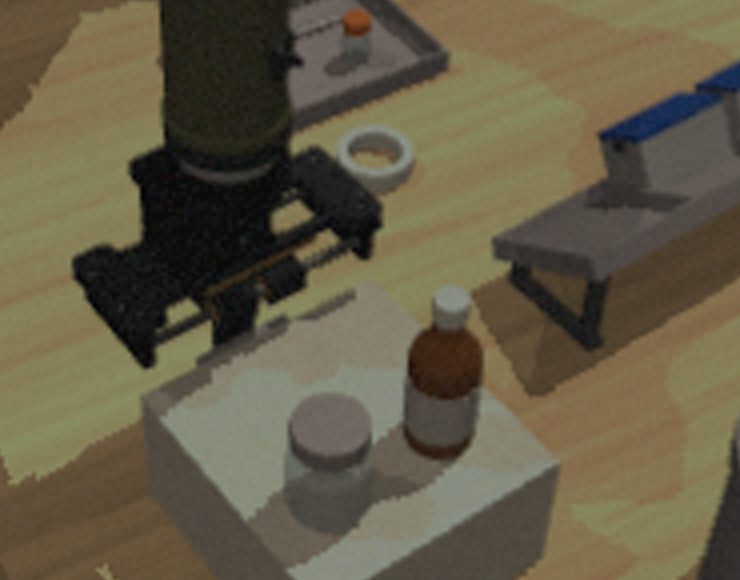

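>>> carry_out(increments="0 -0.005 0 0 0 0.5 0;0 -0.005 0 0 0 0.5 0")

```text
time_s: 18.7
tool_pos: [0.5709, -0.208, 0.1231]
tool_rot: [179.5, -2.9, -174.3]
force: [-13.0, 0.5, 10.4]
grip_width: 0.0006
```

>>> carry_out(increments="0 -0.006 0 0 0 -1.5 0;0 -0.006 0 0 0 -1.5 0")

```text
time_s: 18.95
tool_pos: [0.5774, -0.2076, 0.1222]
tool_rot: [179.3, -0.6, -174.4]
force: [-9.7, 0.3, 3.8]
grip_width: 0.0006
```

>>> carry_out(increments="0 -0.005 0 0 0 -0.5 0;0 -0.005 0 0 0 0 0")

```text
time_s: 19.2
tool_pos: [0.578, -0.208, 0.1214]
tool_rot: [178.9, -1.4, -174.6]
force: [-14.6, 0.6, 10.0]
grip_width: 0.0005
```

Run:
```python
from h import *
p=read_camera("side"); cv2.imwrite("pics/s12.png",cv2.resize(p["img"],None,fx=6,fy=6,interpolation=cv2.INTER_CUBIC)[1000:1500,1350:2000])
o=get_obs(); print(o["force"],o["tool_pos"],o["tool_rot"],o["wrist_torque"])
```

```text
[-15.10986086   0.52559049  10.44095735] [ 0.57810485 -0.20810317  0.12133647] [ 178.93061919   -1.39937089 -174.61666125] [0.30172583 3.00408917 0.05742209]
```

View pics/s12.png

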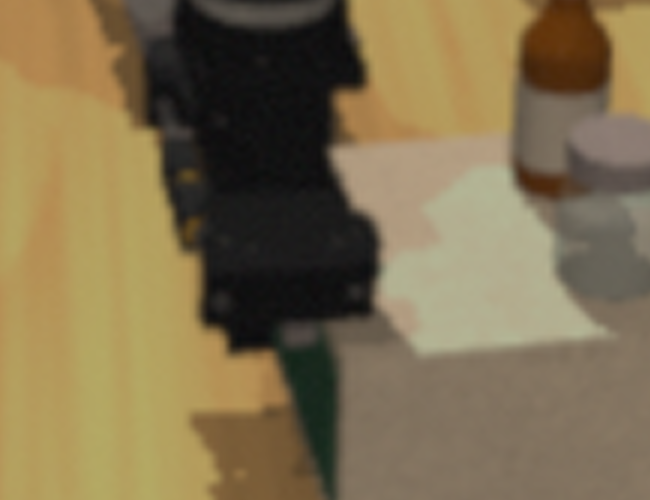

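>>> carry_out(increments="0 -0.008 0 0 0 -0.8 0;0 -0.008 0 0 0 -0.5 0")

```text
time_s: 19.5
tool_pos: [0.5789, -0.2088, 0.1201]
tool_rot: [178.4, -2.1, -174.9]
force: [-23.1, 1.4, 18.3]
grip_width: 0.0004
```

>>> carry_out(increments="0 0.006 0 0 0 0 0;0 0.015 0 0 0 0 0;0 0.025 0 0 0 0 0;0 0.025 0 0 0 0 0;0 0.025 0 0 0 0 0;0 0.02 0 -0.03 0 0 0;0 0 0 -0.04 0 0 0;0 0 0 -0.04 0 0 0;0 0 0 0 0 0 0")

```text
time_s: 20.62
tool_pos: [0.463, -0.2213, 0.2373]
tool_rot: [178.4, -1.5, -174.8]
force: [-0.5, 0.3, 0.0]
grip_width: 0.0005
```

Run:
```python
from h import *
o=get_obs(); print(o["time_s"],o["force"],o["tool_pos"],o["tool_rot"])
D=pickle.load(open("d0.pkl","rb"))
for n in("side","scene","wrist"):
    p=read_camera(n); im=cv2.resize(p["img"],None,fx=4,fy=4,interpolation=cv2.INTER_CUBIC)
    im=cv2.resize(p["img"],(768,576),interpolation=cv2.INTER_CUBIC) if n=="wrist" else im[500:1080,720:1460]
    pickle.dump(p,open(f"f_{n}.pkl","wb"))
    cv2.imwrite(f"pics/f_{n}.png",im)
    if n=="side":
        for t in ("antiseptic","swab_jar","glove_box","box_1"):
            print(t,[(round(m["confidence"],2),np.round(m["bbox"]).tolist()) for m in masks_of(t,p)])
```

```text
20.625 [-0.51074235  0.32473455  0.04096687] [ 0.46301491 -0.22127803  0.23734524] [ 178.44733907   -1.49208003 -174.81712311]
antiseptic [(0.74, [308.0, 157.0, 328.0, 200.0]), (0.74, [241.0, 147.0, 260.0, 171.0])]
swab_jar [(0.82, [315.0, 186.0, 334.0, 216.0])]
glove_box [(0.62, [223.0, 268.0, 290.0, 375.0])]
box_1 [(0.62, [239.0, 134.0, 251.0, 147.0]), (0.6, [243.0, 146.0, 260.0, 172.0])]
```

View pics/f_side.png

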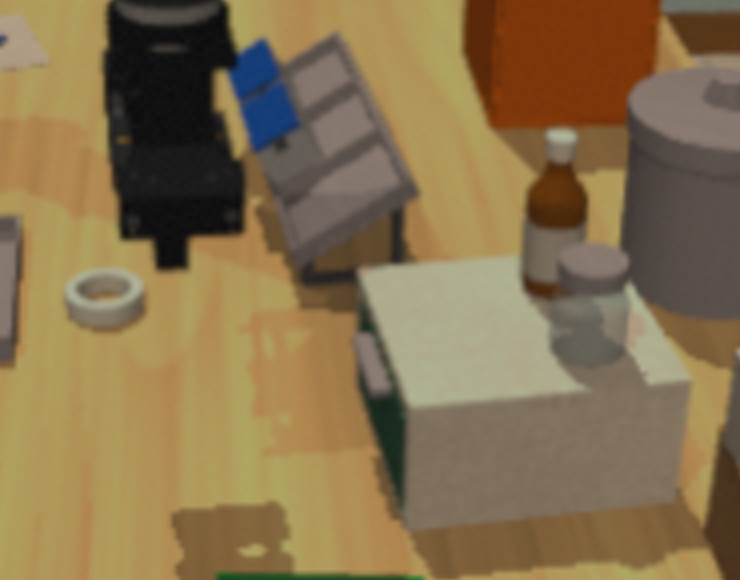

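View pics/f_scene.png

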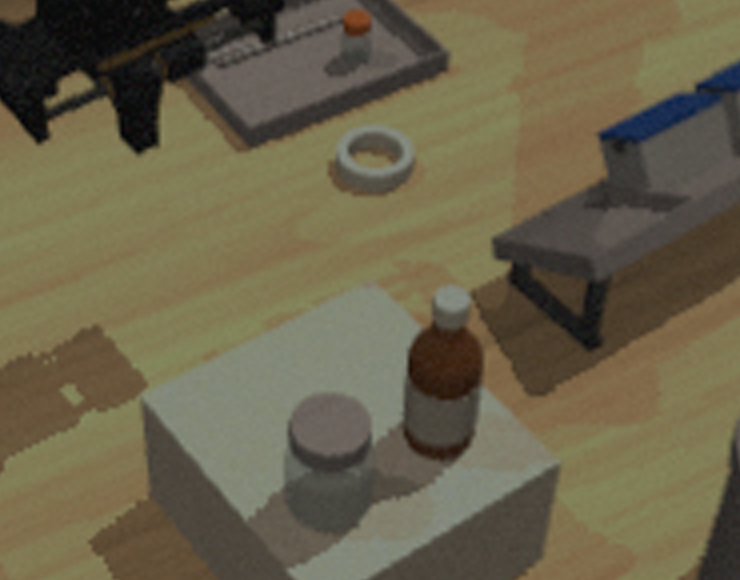

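View pics/f_wrist.png

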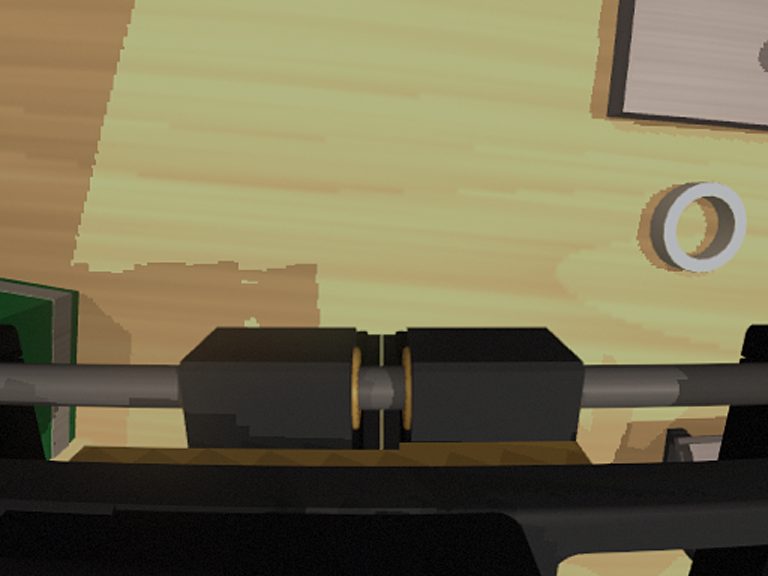

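```bash
python3 -c "
from cell import *
print(sign_off())"
```

```text
the job is handed in; nothing more can be done
None
```

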